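# Hang the second stirrup weight on the creep tester's hook

### The arm

A 6-joint arm with a two-finger parallel gripper is mounted at the origin on a cart in front of the work surface, level with it; the furniture and walls round the work are solid. World frame = base frame: x ahead of the robot, y to its left, z up, the work surface at z = 0. Lengths are in mm, angles in rad, forces in N, time in s.
With the tool pointing down it reaches from about 275 to 1000 mm from the base axis. Payload 8.4 kg.
Tool frame: the origin (TCP) lies on the centre line of the jaws, within the pads' length; the fingertips stand r.tip_reach ahead of it and the grasp point (between the pads) lies 3 mm ahead of it (r.tip_reach is the distance from the TCP to the fingertips, in mm); z points along the fingers, y is the direction in which the jaws open and shut (so a half turn about z gives the same grasp; the last joint's range is limited). The gripper opens to 85 mm and grips with 20 to 120 N. Pads are 22 mm wide; open, the fingers measure 114 mm over their backs; the gripper's body (76 mm by 85 mm) begins 54 mm behind the grasp point. The pads swing forward as they close: fully open they stand 13 mm farther back than shut.
Start: joints at [1.149, 0.353, 1.633, -0, 1.155, -0.002], TCP at [254.735, 570.735, 253.281] pointing down, gripper open.
Joint ranges: [-2.63, 2.63], [-0.92, 2.1], [0.06, 2.66], [-1.3, 4.44], [0, 2.69], [-3.02, 3.02]. Speed limits (rad/s): [2.22, 2.22, 2.79, 3.14, 3.14, 3.14].

### API

Orientations are given as [roll, pitch, yaw] about the fixed x, y, z axes, in that order (R = Rz(yaw) Ry(pitch) Rx(roll)).
In Python, from rig import sense, optics, r, nets gives the robot as it stands. The module is installed in compiled form; this text tells all that it offers.
- The arm moves only by the tool carry_out, never from a script. Its argument "increments" is a list that holds one entry, the list of rows, each a list of 6 numbers: the shift along the tool's x, y, z normalised to -1 to 1, where 1 is 40 cm, then the turn, a rotation vector about the tool's x, y, z normalised to -1 to 1, where 1 is 60 degrees. A call has 1 to 5 rows; each row is the pose to reach, as a shift and turn from the pose commanded when the call began, along the tool's axes at that moment; what a row does not reach only later rows make up. A row lasts 1/12 s, in which the tool goes at most 41.7 mm and 7.16 degrees, less where a joint would pass 70% of its speed; a pose out of reach is approached as far as the arm can. A call with a number of a shift or a turn outside -1 to 1 is refused whole. A call with a gripper value outside its range is refused whole. "hand" is the closure, from 0 (fully open) to 1 (shut), set as the call begins (left out, the last holds). The fingers move at their own pace and stop on an object; "squeeze" is the grip in N (left out, the last holds). Time passes only in rows, so rows that repeat a pose let the fingers close. It gives the time, the measured TCP pose, the force and the opening at its end, in the units of the state.
- sense(): the state, without advancing time (a new reading comes with each control period).
- optics.grab_frame(name): name is "side" or "top" or "wrist"; returns a dict with "img" (420x560x3 uint8, red, green, blue), "range_z" (420x560 float32, mm along the optical axis (not along the pixel's ray), 0 where there is no reading), "fov_y" (degrees; the focal length in pixels is half the picture's height over the tangent of half this angle, whatever the lens; pixels are square), "cx", "cy" (the principal point, pixels), "R" (3x3) and "t" (3): a world point X has camera coordinates R X + t. Camera axes: x right, y down, z forward; pixel columns grow to the right and rows downward; lengths in mm; the calibration is good to about 2 mm. A picture is of the moment at which its call begins.
- r.sign_off(): hands the job in, once; it reports no verdict.
Trained networks look in the newest picture that a camera, given by its name, has taken for a name from the list of things; names that differ only in an ending like _2 or _b are one class to them, and where a whole thing is asked for, a point or a joint stands for the part that bears it (a point fixed in the world has none). Each returns a list of dicts, best first, with "confidence" (0 to 1); they miss things now and then, are a little off and sometimes report something else, mostly with a low value. They report only what shows in the picture. A call takes as long as a camera call. They do not tell look-alikes from the thing itself.
- nets.trace(target, camera): "mask" (420x560 bool, what is visible of it).
- nets.tip_of(target, camera): "point" ([x, y, z] in mm, in world coordinates, good to about 4 mm: a listed point, or the origin of a listed thing).
The state is a dict: "clock": time; "qpos": joint angles; "qvel": joint speeds; "joint_efforts": joint torques, N m; "eef_pos": TCP position; "tcp_rot": TCP orientation; "contact_force": force on the tool from outside, world axes, zero at the start; "wrist_torque": the same for the moment, N m; "opening": opening from 0.0 (shut) to 1.0 (fully open).
Only numpy, scipy, OpenCV 4.12 (cv2) and the standard library are available. Lean on these libraries where they do the work, as an engineer would, in place of code of your own. Each camera call takes 0.05 s, during which the arm holds its last target.

### The job

A plastic test piece is under load in the lever tester, with one stirrup weight already hanging in the inner dip of the lever's hook. Pick up the larger stirrup weight that stands on the bench and hang it by its bail in the free outer dip, lowering it slowly so that the lever takes up the load gradually, and let go only when the hook carries its whole weight: the test piece must get no shock (the hook must never move faster than about 4 cm/s, nor be pushed hard). Do not knock the first weight, which must stay hanging in its own dip, and leave the other things on the bench alone.

Things in the scene. Friction and masses are not known exactly. Their poses are not given: they have to be found in the camera images.
- rig: Bench lever-arm creep tester, fixed: grey base 200 x 130 mm, two aluminium cheeks 224 mm high with the lever's pivot between them (205 mm up), white plastic test piece behind. Origin on the worktop below the pivot, z up; the lever's long arm with the hook points along this body's -x, towards the robot, turned by up to 0.22 rad.
- lever (a joint): Turn of the lever, rad: near 0 at the start (first weight on, lever sloping 0.08 rad up towards the hook), grows as the hook sinks (1 rad = 176 mm at the outer dip). The test piece gives like a lightly damped spring: the outer dip sinks 7.7 mm for each newton hung there, and jumps if a weight is let go before the hook carries it.
- outer_dip (a point): Top of the hook's round steel bar at the bottom of the free outer dip, 176 mm from the pivot, about 219 mm above the worktop at the start. Moves with the lever; x runs along the lever from hook to pivot, y to the left, z up. The bar is 8 mm thick and lies 0 to 8 mm below this point here; 15 mm inwards it has a hump 6 mm high.
- hook_tip (a point): Top of the upturned outer end of the hook's bar (8 mm thick): 16 mm further out than outer_dip and 11 mm above it, on the lever. The bail must pass over this tip from outside.
- inner_dip (a point): The same point as outer_dip in the inner dip, 30 mm further in, 146 mm from the pivot; the first weight hangs here. Behind it the bar enters a 16 mm collar and the lever's beam (18 mm high, 10 mm wide).
- second_weight_center (a point): Centre of the larger stirrup weight: steel block 20 (x) x 44 (y) x 44 (z) mm with a bail of 7 mm wire on top, 80 mm high in all, standing upright, turned up to 0.5 rad. The point is 40 mm above its foot, 4 mm below the block's top; grip the block across its 44 mm. Bail in the y-z plane: legs 28 mm apart (21 mm free), gabled top. Mass unknown: 0.22 to 0.51 kg.
- second_weight_eye (a point): Point inside the larger weight's bail where the top of the hook's bar lies when it hangs: 71.7 mm above the foot, 31.5 mm above second_weight_center, 27.7 mm above the block's top. Hung right, it coincides with outer_dip; carried about 14 mm higher than outer_dip it passes the tip freely (3 mm above, 5 mm below or more).
- first_weight_center (a point): Centre of the smaller stirrup weight, which hangs from the start: block 17 (x) x 38 (y) x 34 (z) mm, same bail, 70 mm high in all.
- first_weight_eye (a point): The hanging point inside the smaller weight's bail: lies at inner_dip while it hangs right.
- dropper: Small brown dropper bottle, 34 mm across, 70 mm high, stands near the work; origin at its foot.
- stopper: Brown-red rubber stopper, 28 mm across, 26 mm high; origin at its foot.
- bench_timer: White bench timer, 62 x 65 x 19 mm, lying to the left; origin under its middle.
- marker: White marker pen with a black cap, 131 mm long, 14 mm thick, lying to the right; origin under its middle.
Not all that is in view belongs to the job. Leave any yellow look-alike of the part that bears second_weight_center alone.

How it is judged:
By the outcome, as a careful person would: the job done as asked, in the order asked, and still so for the second after the job is handed in, with the robot touching nothing.
It also fails if it takes over 54 s, if anything falls off the work surface, if the arm or the gripper's body presses on something with over 40 N, if the wrist force passes 120 N, or if a joint passes its speed limit or range.

## Working session

There is one attempt and no reset: what is moved stays moved. The work goes in short steps, Python scripts to look and compute and a tool call to move; the robot and the scene stay as the last step left them, time stands still between calls to the robot, and variables do not carry over. Pictures are saved under pics/ and viewed, and the job is handed in when it is done.

Besides the shell and the picture viewer there is one more tool, called after ">>>" in YAML: its name, and indented under it one key for each argument. carry_out: Moves the arm, as the interface text tells. Its arguments: {"type":"object","properties":{"increments":{"type":"array","items":{"type":"array","items":{"type":"array","items":{"type":"number","minimum":-1,"maximum":1}}}},"hand":{"type":"number"},"squeeze":{"type":"number"}},"required":["increments"]}

```bash
mkdir -p pics; cat > h.py <<'E'
import numpy as np, cv2
from rig import sense, optics, r, nets
def f(d): return d["img"].shape[0]/2/np.tan(np.radians(d["fov_y"])/2)
def px2w(d,u,v,z=None):
    z=d["range_z"][int(v),int(u)] if z is None else z
    c=np.array([(u-d["cx"])*z/f(d),(v-d["cy"])*z/f(d),z]); return d["R"].T@(c-d["t"])
def w2px(d,X):
    c=d["R"]@np.array(X)+d["t"]; return np.array([d["cx"]+f(d)*c[0]/c[2],d["cy"]+f(d)*c[1]/c[2]])
def save(d,n): cv2.imwrite("pics/"+n+".png",d["img"][:,:,::-1])
E
python3 - <<'E'
from h import *
for n in ("side","top","wrist"):
    d=optics.grab_frame(n); save(d,n+"0"); np.savez("pics/"+n+"0.npz",**{k:np.array(v) for k,v in d.items()})
    print(n,d["fov_y"],d["R"].T@-d["t"])
    for t in ("rig","outer_dip","hook_tip","inner_dip","second_weight_center","second_weight_eye","first_weight_center","dropper","stopper"):
        try: print(t,[(np.round(q["point"]),round(q["confidence"],2),np.round(w2px(d,q["point"]))) for q in nets.tip_of(t,n)])
        except Exception as e: print(t,e)
print(sense(), r.tip_reach)
E
```

```text
side 54.25287381706215 [-284.43909913 -281.78343878  964.26882937]
rig [(array([646.,  34.,  -2.]), 0.93, array([270., 240.]))]
outer_dip [(array([465.,  49., 216.]), 0.88, array([243., 225.])), (array([446.,  47., 232.]), 0.33, array([241., 226.]))]
hook_tip [(array([445.,  44., 232.]), 0.89, array([241., 226.]))]
inner_dip [(array([499.,  45., 214.]), 0.69, array([248., 218.]))]
second_weight_center [(array([ 537., -305.,   43.]), 0.81, array([368., 279.]))]
second_weight_eye [(array([ 449., -438.,   -2.]), 0.73, array([409., 325.])), (array([ 462., -271.,   73.]), 0.65, array([353., 289.])), (array([ 543., -306.,   70.]), 0.48, array([370., 272.]))]
first_weight_center [(array([498.,  44., 189.]), 0.55, array([249., 225.]))]
dropper [(array([456., 298.,  -1.]), 0.48, array([171., 261.]))]
stopper [(array([ 600., -235.,   -0.]), 0.54, array([346., 268.]))]
top 55.49216211926581 [ 342.11932473   -8.18514256 1381.86638234]
rig [(array([645.,  35.,   3.]), 0.64, array([273., 195.]))]
outer_dip [(array([462.,  49., 221.]), 0.96, array([266., 240.])), (array([ 452., -439.,    2.]), 0.41
[... 841 characters left out ...]
 []
{'clock': 1.5, 'qpos': array([ 1.14861343e+00,  3.52999583e-01,  1.63337226e+00,  1.48017658e-05,
        1.15523144e+00, -2.40324804e-03]), 'qvel': array([ 5.29736669e-04, -1.67352039e-03, -7.36823862e-04,  7.70289120e-05,
        2.07595949e-03,  4.56449664e-04]), 'joint_efforts': array([-7.12115525e-05, -6.05168366e+01, -3.42429686e+01, -2.63595558e-05,
        1.26381146e-03,  7.51034008e-06]), 'eef_pos': array([254.72582017, 570.74526506, 253.29311614]), 'tcp_rot': array([-3.14158205e+00, -1.35674266e-05,  2.72180703e+00]), 'contact_force': array([0.91661892, 0.63069102, 0.18869232]), 'wrist_torque': array([-0.01884869,  0.02987253,  0.02496066]), 'opening': 0.9993790616012306} 22.0
```

```bash
python3 - <<'E'
import cv2
a=cv2.imread("pics/side0.png");b=cv2.imread("pics/top0.png")
c1=cv2.resize(a[180:360,140:440],None,fx=2.6,fy=2.6,interpolation=cv2.INTER_CUBIC)
c2=cv2.resize(b[170:290,170:430],None,fx=3,fy=3,interpolation=cv2.INTER_CUBIC)
cv2.imwrite("pics/c1.png",c1);cv2.imwrite("pics/c2.png",c2)
c3=cv2.resize(a[250:310,330:430],None,fx=8,fy=8,interpolation=cv2.INTER_CUBIC);cv2.imwrite("pics/c3.png",c3)
E
```

```text
(no output)
```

View pics/c1.png

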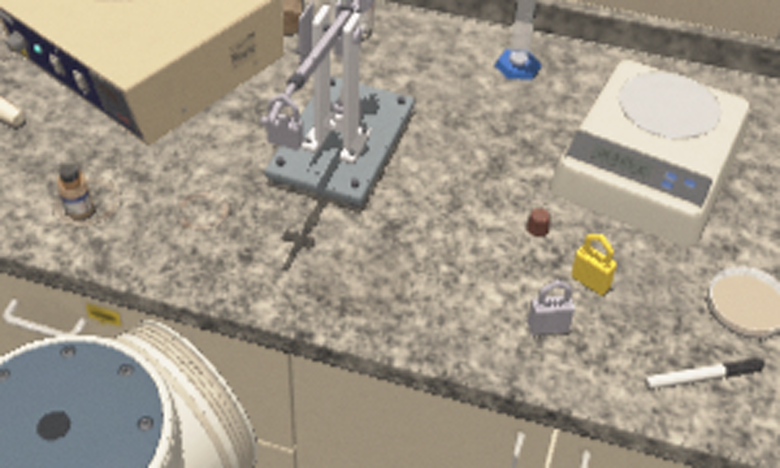

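View pics/c2.png

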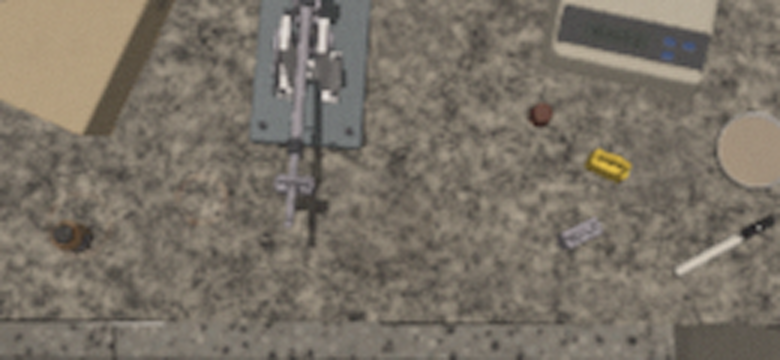

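View pics/c3.png

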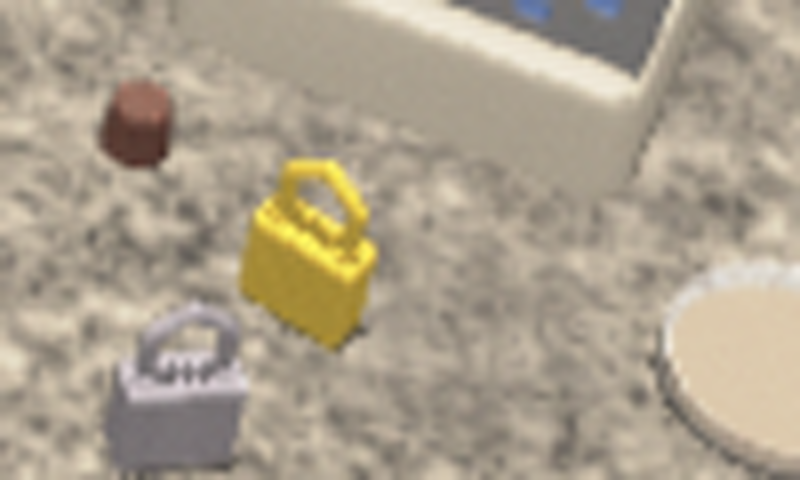

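Two steel-shaped stirrup weights stand on the bench. The yellow one is at side px (371,281), about [539,-306]. The grey one is at side px (353,298), about [462,-271]. Grey fits, since the yellow look-alike is to be left alone, and the enlarged crop confirms it. The hook tip is around [447,47,232]. Next I compute the weight's yaw and plan the first transit.

```bash
cat >> h.py <<'E'
from scipy.spatial.transform import Rotation as Ro
def plan(P,yaw=None,roll=np.pi,pitch=0.):
    s=sense(); p=s["eef_pos"]; R=Ro.from_euler("xyz",s["tcp_rot"])
    T=Ro.from_euler("xyz",[roll,pitch,s["tcp_rot"][2] if yaw is None else yaw])
    d=R.inv().apply(np.array(P,float)-p); w=(R.inv()*T).as_rotvec()
    print("clock",s["clock"],"pos",np.round(p,1),"rpy",np.round(s["tcp_rot"],3),"F",np.round(s["contact_force"],2),"open",round(s["opening"],3))
    print("dist",np.linalg.norm(d).round(1),"inc",np.round(d/400,4),np.round(np.degrees(w)/60,4),"rows",np.ceil(max(np.linalg.norm(d)/41.7,np.degrees(np.linalg.norm(w))/7.16)))
def cloud(d,u0,v0,u1,v1):
    vv,uu=np.mgrid[v0:v1,u0:u1]; z=d["range_z"][v0:v1,u0:u1]
    c=np.stack([(uu-d["cx"])*z/f(d),(vv-d["cy"])*z/f(d),z],-1).reshape(-1,3)
    X=(c-d["t"])@d["R"]; return X[z.ravel()>0], np.stack([uu.ravel(),vv.ravel()],1)[z.ravel()>0], d["img"][v0:v1,u0:u1].reshape(-1,3)[z.ravel()>0]
E
python3 - <<'E'
from h import *
d=dict(np.load("pics/top0.npz"))
d={k:(v if v.ndim else float(v)) for k,v in d.items()}
X,uv,c=cloud(d,350,235,382,260)
m=(X[:,2]>25)&(X[:,2]<60); P=X[m]; print(P.shape,P.mean(0), (P.max(0)+P.min(0))/2)
print(cv2.minAreaRect(P[:,:2].astype(np.float32)))
X,uv,c=cloud(d,240,220,290,260); m=X[:,2]>200; P=X[m]; print(np.round(np.c_[P,uv[m]]).astype(int)[:80].tolist())
w=dict(np.load("pics/wrist0.npz")); print(w["R"])
plan([330,370,345]); 
E
```

```text
(62, 3) [ 460.22776271 -267.6737847    42.49380512] [ 461.66702601 -270.69092354   39.4314714 ]
((461.9969787597656, -271.3955078125), (19.22507667541504, 43.46963882446289), 26.653152465820312)
[[522, 49, 222, 266, 220], [522, 46, 223, 267, 220], [522, 43, 222, 268, 220], [522, 40, 223, 269, 220], [522, 37, 228, 270, 220], [520, 46, 221, 267, 221], [519, 43, 223, 268, 221], [519, 40, 222, 269, 221], [521, 38, 211, 270, 221], [517, 46, 220, 267, 222], [517, 43, 222, 268, 222], [516, 40, 223, 269, 222], [513, 46, 228, 267, 223], [513, 43, 225, 268, 223], [514, 40, 220, 269, 223], [511, 46, 218, 267, 224], [511, 43, 219, 268, 224], [511, 40, 217, 269, 224], [507, 46, 225, 267, 225], [508, 43, 220, 268, 225], [508, 40, 220, 269, 225], [505, 46, 221, 267, 226], [505, 43, 217, 268, 226], [506, 40, 216, 269, 226], [503, 46, 213, 267, 227], [502, 43, 216, 268, 227], [502, 40, 219, 269, 227], [500, 58, 215, 263, 228], [499, 55, 219, 264, 228], [499, 52, 220, 265, 228], [499, 49, 221, 266, 228], [498, 46, 224, 267, 228], [499, 43, 223, 268, 228], [499, 40, 221, 269, 228], [499, 37, 219, 270, 
[... 784 characters left out ...]
, [481, 45, 224, 267, 234], [482, 43, 216, 268, 234], [478, 48, 220, 266, 235], [478, 45, 225, 267, 235], [478, 43, 219, 268, 235], [475, 48, 223, 266, 236], [475, 45, 224, 267, 236], [475, 42, 221, 268, 236], [473, 48, 219, 266, 237], [473, 46, 215, 267, 237], [473, 43, 218, 268, 237], [470, 48, 218, 266, 238], [470, 45, 220, 267, 238], [470, 43, 214, 268, 238], [467, 48, 221, 266, 239]]
[[ 4.07550228e-01  9.13182632e-01 -5.39949248e-04]
 [ 8.66549596e-01 -3.86551395e-01  3.15705269e-01]
 [ 2.88087851e-01 -1.29133647e-01 -9.48857150e-01]]
clock 1.5 pos [254.7 570.7 253.3] rpy [-3.142 -0.     2.722] F [0.92 0.63 0.19] open 0.999
dist 233.2 inc [-0.3764 -0.3816 -0.2293] [-0. -0.  0.] rows 6.0
```

>>> carry_out:
  increments:
    - [[-0.376, -0.382, -0.23, 0, 0, 0], [-0.376, -0.382, -0.23, 0, 0, 0], [-0.376, -0.382, -0.23, 0, 0, 0], [-0.376, -0.382, -0.23, 0, 0, 0], [-0.376, -0.382, -0.23, 0, 0, 0]]

```text
clock: 1.92
eef_pos: [321.9, 389.7, 336.1]
tcp_rot: [3.142, 0.0, 2.722]
contact_force: [0.9, 0.8, 0.1]
opening: 1.0
```

```bash
python3 - <<'E'
from h import *
plan([410,0,340],3.607)
plan([415,0,340],3.2)
E
```

```text
clock 1.9167 pos [321.9 389.7 336.1] rpy [3.142 0.    2.722] F [0.92 0.84 0.13] open 1.0
dist 399.6 inc [-0.5978 -0.8003 -0.0097] [-0.000e+00  1.000e-04 -8.448e-01] rows 10.0
clock 1.9167 pos [321.9 389.7 336.1] rpy [3.142 0.    2.722] F [0.92 0.84 0.13] open 1.0
dist 400.7 inc [-0.6092 -0.7952 -0.0097] [ 0.000e+00  1.000e-04 -4.561e-01] rows 10.0
```

>>> carry_out:
  increments:
    - [[-0.6, -0.8, -0.01, 0, 0, -0.845], [-0.6, -0.8, -0.01, 0, 0, -0.845], [-0.6, -0.8, -0.01, 0, 0, -0.845], [-0.6, -0.8, -0.01, 0, 0, -0.845], [-0.6, -0.8, -0.01, 0, 0, -0.845]]

```text
clock: 2.33
eef_pos: [363.7, 208.5, 337.7]
tcp_rot: [3.141, 0.001, -2.999]
contact_force: [1.3, -0.5, 0.1]
opening: 1.002
```

```bash
python3 - <<'E'
from h import *
plan([440,-150,300],3.607)
E
```

```text
clock 2.3333 pos [363.7 208.5 337.7] rpy [ 3.141e+00  1.000e-03 -2.999e+00] F [ 1.34 -0.54  0.13] open 1.002
dist 368.4 inc [-0.0612 -0.9142  0.0941] [ 0.      0.0007 -0.3082] rows 9.0
```

>>> carry_out:
  increments:
    - [[-0.06, -0.914, 0.03, 0, 0, -0.308], [-0.06, -0.914, 0.03, 0, 0, -0.308], [-0.06, -0.914, 0.03, 0, 0, -0.308], [-0.06, -0.914, 0.03, 0, 0, -0.308], [-0.06, -0.914, 0.03, 0, 0, -0.308]]

```text
clock: 2.75
eef_pos: [401.8, 26.3, 331.7]
tcp_rot: [-3.141, 0.001, -2.679]
contact_force: [1.7, 0.5, -0.7]
opening: 1.0
```

```bash
python3 - <<'E'
from h import *
d=optics.grab_frame("wrist"); save(d,"wmid")
plan([462,-271,190],3.607)
E
```

```text
clock 2.8 pos [402.9  19.6 331.4] rpy [-3.137e+00 -1.000e-03 -2.684e+00] F [ 0.43 -2.55 -0.22] open 0.996
dist 328.5 inc [ 0.1879 -0.7155  0.3569] [-0.0043 -0.0005 -0.0079] rows 8.0
```

>>> carry_out:
  increments:
    - [[0.188, -0.716, 0.357, 0, 0, 0], [0.188, -0.716, 0.357, 0, 0, 0], [0.188, -0.716, 0.357, 0, 0, 0], [0.188, -0.716, 0.357, 0, 0, 0], [0.188, -0.716, 0.357, 0, 0, 0]]

```text
clock: 3.22
eef_pos: [439.7, -157.9, 240.3]
tcp_rot: [-3.141, 0.001, -2.682]
contact_force: [0.8, 0.3, -0.5]
opening: 0.999
```

```bash
python3 - <<'E'
from h import *
plan([462,-271,190],3.607)
E
```

```text
clock 3.2167 pos [ 439.7 -157.9  240.3] rpy [-3.141e+00  1.000e-03 -2.682e+00] F [ 0.8   0.26 -0.49] open 0.999
dist 125.8 inc [ 0.0756 -0.2781  0.1259] [-0.0006  0.0007 -0.0057] rows 4.0
```

View pics/wmid.png

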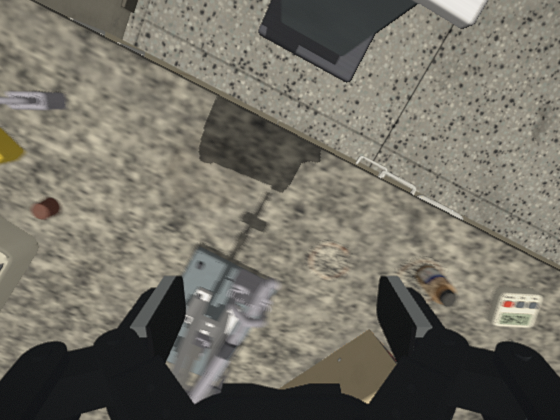

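The wrist picture shows the fingers at the bottom edge, the rig at (220,310), the grey weight at top left (30,100) and the yellow one at (5,145). Moving on to hover.

>>> carry_out:
  increments:
    - [[0.0756, -0.278, 0.126, 0, 0, -0.006], [0.0756, -0.278, 0.126, 0, 0, -0.006], [0.0756, -0.278, 0.126, 0, 0, -0.006], [0.0756, -0.278, 0.126, 0, 0, -0.006], [0.0756, -0.278, 0.126, 0, 0, -0.006]]

```text
clock: 3.63
eef_pos: [461.4, -270.3, 189.1]
tcp_rot: [3.14, -0.001, -2.679]
contact_force: [-0.4, 0.3, -0.1]
opening: 0.999
```

```bash
python3 - <<'E'
from h import *
d=optics.grab_frame("wrist"); save(d,"whover"); np.savez("pics/whover.npz",**{k:np.array(v) for k,v in d.items()})
print(sense()["eef_pos"],sense()["tcp_rot"])
for n,X in (("foot",[462,-271,0]),("top",[462,-271,44]),("grasp",sense()["eef_pos"]-[0,0,3])): print(n,w2px(d,X))
X,uv,c=cloud(d,0,0,560,420); m=(X[:,2]>36)&(X[:,2]<52)&(np.hypot(X[:,0]-462,X[:,1]+271)<45); P=X[m]; print(len(P),np.median(P[:,2]),cv2.minAreaRect(P[:,:2].astype(np.float32)))
m=(X[:,2]>60)&(X[:,2]<90)&(np.hypot(X[:,0]-462,X[:,1]+271)<45); P=X[m]; print(len(P),P.mean(0),cv2.minAreaRect(P[:,:2].astype(np.float32)))
print([(q["point"],q["confidence"]) for q in nets.tip_of("second_weight_center","wrist")])
E
```

```text
[ 461.5055729  -269.19582737  189.83285151] [ 3.14009264e+00 -6.89478046e-04 -2.67738323e+00]
foot [279.7245574  191.05848693]
top [279.60591525 204.61116871]
grasp [283.07317572 304.38480254]
972 43.29906916152931 ((459.5612487792969, -272.7095947265625), (18.848569869995117, 43.69809341430664), 25.589296340942383)
442 [ 459.39246    -272.8034975    72.79570079] ((460.1370544433594, -272.4473876953125), (6.960856914520264, 34.25000762939453), 25.081241607666016)
[([541.7, -304.6, 38.2], 0.8), ([457.2, -273.1, 37.3], 0.73)]
```

View pics/whover.png

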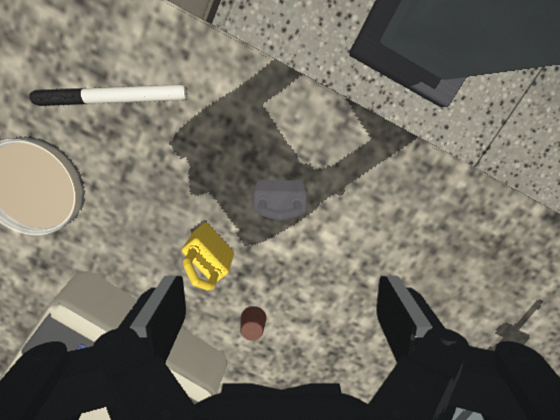

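```bash
python3 - <<'E'
from h import *
plan([460,-272.3,90],3.588)
E
```

```text
clock 3.7333 pos [ 461.6 -268.5  190.4] rpy [ 3.141 -0.    -2.676] F [ 0.28  0.47 -0.18] open 1.0
dist 100.5 inc [ 0.0079 -0.0068  0.251 ] [ 0.0008 -0.0002  0.0181] rows 3.0
```

>>> carry_out:
  increments:
    - [[0.008, -0.007, 0.251, 0, 0, 0.018], [0.008, -0.007, 0.251, 0, 0, 0.018], [0.008, -0.007, 0.251, 0, 0, 0.018], [0.008, -0.007, 0.251, 0, 0, 0.018], [0.008, -0.007, 0.251, 0, 0, 0.018]]

```text
clock: 4.15
eef_pos: [460.3, -271.8, 90.5]
tcp_rot: [3.141, -0.0, -2.693]
contact_force: [0.0, 0.3, 1.0]
opening: 0.998
```

```bash
python3 - <<'E'
from h import *
plan([460,-272.3,39],3.588)
d=optics.grab_frame("wrist"); save(d,"wlow")
X,uv,c=cloud(d,0,0,560,420); m=(X[:,2]>36)&(X[:,2]<52)&(np.hypot(X[:,0]-462,X[:,1]+271)<35); P=X[m]; print(len(P),np.median(P[:,2]),cv2.minAreaRect(P[:,:2].astype(np.float32)))
m=(X[:,2]>60)&(X[:,2]<90)&(np.hypot(X[:,0]-462,X[:,1]+271)<35); P=X[m]; print(len(P),P.mean(0),cv2.minAreaRect(P[:,:2].astype(np.float32)))
plan([460,-272.3,39],3.588)
E
```

```text
clock 4.15 pos [ 460.3 -271.8   90.5] rpy [ 3.141 -0.    -2.693] F [0.02 0.28 1.04] open 0.998
dist 51.5 inc [ 0.0013 -0.0009  0.1288] [ 0.0008 -0.0004  0.0019] rows 2.0
2495 43.310463872305775 ((459.89923095703125, -272.4015808105469), (20.071779251098633, 44.225215911865234), 25.196422576904297)
1206 [ 458.86953943 -272.86436687   72.33183361] ((459.8059387207031, -272.39056396484375), (7.259281158447266, 34.269866943359375), 26.539932250976562)
clock 4.2 pos [ 461.2 -272.4   91.5] rpy [-3.140e+00  1.000e-03 -2.693e+00] F [0.26 0.02 0.31] open 1.002
dist 52.5 inc [0.0028 0.0018 0.1313] [-0.0012  0.0009  0.0018] rows 2.0
```

View pics/wlow.png

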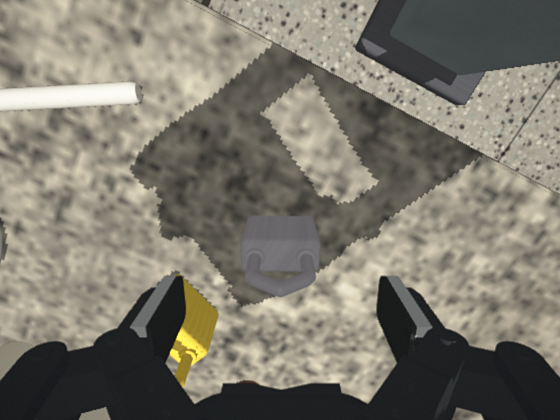

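>>> carry_out:
  increments:
    - [[0.001, 0.0, 0.045, 0, 0, 0], [0.002, 0.0, 0.09, 0, 0, 0], [0.002, 0.0, 0.13, 0, 0, 0], [0.002, 0.0, 0.13, 0, 0, 0], [0.002, 0.0, 0.13, 0, 0, 0]]

```text
clock: 4.62
eef_pos: [460.5, -273.4, 39.5]
tcp_rot: [-3.14, 0.001, -2.694]
contact_force: [-0.1, 0.5, 0.6]
opening: 1.001
```

```bash
python3 - <<'E'
from h import *
d=optics.grab_frame("side"); cv2.imwrite("pics/sgrasp.png",cv2.resize(d["img"][230:320,310:430,::-1],None,fx=6,fy=6,interpolation=cv2.INTER_CUBIC))
plan([460,-272.3,39],3.588)
E
```

```text
clock 4.6667 pos [ 460.8 -273.6   39.9] rpy [-3.140e+00  1.000e-03 -2.694e+00] F [ 0.67 -0.22  0.44] open 0.998
dist 1.8 inc [0.0003 0.0039 0.0023] [-0.002   0.0013  0.001 ] rows 1.0
```

View pics/sgrasp.png

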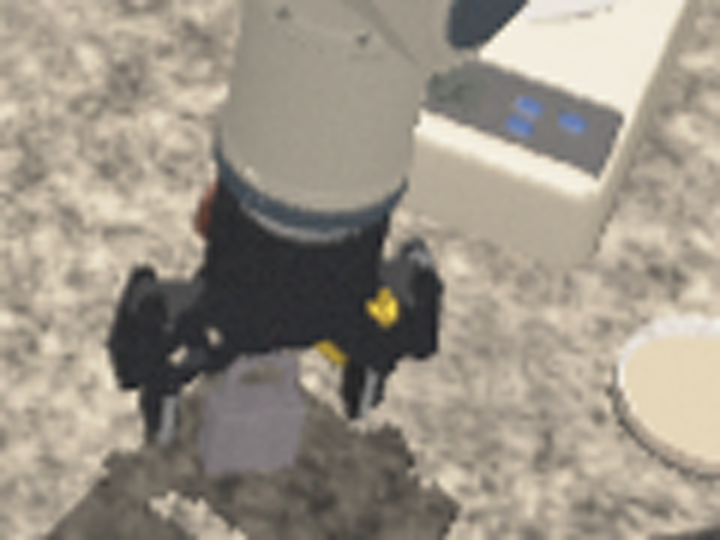

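>>> carry_out:
  increments:
    - [[0, 0.002, 0, 0, 0, 0], [0, 0.002, 0, 0, 0, 0], [0, 0.002, 0, 0, 0, 0], [0, 0.002, 0, 0, 0, 0], [0, 0.002, 0, 0, 0, 0]]
  hand: 1
  squeeze: 50

```text
clock: 5.08
eef_pos: [459.6, -272.7, 39.0]
tcp_rot: [-3.141, 0.001, -2.695]
contact_force: [-1.1, 1.0, 9.9]
opening: 0.506
```

>>> carry_out:
  increments:
    - [[0, 0, 0, 0, 0, 0], [0, 0, 0, 0, 0, 0], [0, 0, 0, 0, 0, 0], [0, 0, 0, 0, 0, 0], [0, 0, 0, 0, 0, 0]]

```text
clock: 5.5
eef_pos: [459.6, -272.7, 39.0]
tcp_rot: [-3.141, 0.001, -2.695]
contact_force: [-1.3, 2.0, 11.2]
opening: 0.506
```

```bash
python3 - <<'E'
from h import *
s=sense(); print(s["wrist_torque"])
plan([460,-272.3,90],3.588)
E
```

```text
[0.3748639  0.28779946 0.01432336]
clock 5.5 pos [ 459.6 -272.7   39. ] rpy [-3.141e+00  1.000e-03 -2.695e+00] F [-1.32  2.05 11.16] open 0.506
dist 51.0 inc [-0.0013  0.0004 -0.1275] [-0.0006  0.0005  0.0006] rows 2.0
```

>>> carry_out:
  increments:
    - [[0, 0, -0.005, 0, 0, 0], [0, 0, -0.02, 0, 0, 0], [0, 0, -0.05, 0, 0, 0], [0, 0, -0.1, 0, 0, 0], [0, 0, -0.16, 0, 0, 0]]

```text
clock: 5.92
eef_pos: [458.3, -272.0, 102.3]
tcp_rot: [3.139, -0.002, -2.695]
contact_force: [0.2, 0.1, -4.8]
opening: 0.51
```

```bash
python3 - <<'E'
from h import *
s=sense(); print(s["wrist_torque"])
plan([400,-150,250],3.06)
E
```

```text
[-0.06193805 -0.03104083 -0.03718482]
clock 5.9167 pos [ 458.3 -272.   102.3] rpy [ 3.139e+00 -2.000e-03 -2.695e+00] F [ 0.21  0.12 -4.84] open 0.51
dist 200.2 inc [ 1.000e-04  3.388e-01 -3.684e-01] [ 0.0017 -0.002   0.5048] rows 5.0
```

>>> carry_out:
  increments:
    - [[0, 0.18, -0.56, 0, 0, 0.2], [0, 0.18, -0.56, 0, 0, 0.5], [0, 0.18, -0.56, 0, 0, 0.5], [0, 0.18, -0.56, 0, 0, 0.5], [0, 0.18, -0.56, 0, 0, 0.5]]

```text
clock: 6.33
eef_pos: [430.5, -214.1, 303.0]
tcp_rot: [-3.142, 0.0, 3.057]
contact_force: [1.4, -0.6, -5.0]
opening: 0.506
```

```bash
python3 - <<'E'
from h import *
plan([452,49,330],3.06)
E
```

```text
clock 6.3333 pos [ 430.5 -214.1  303. ] rpy [-3.142  0.     3.057] F [ 1.37 -0.59 -4.96] open 0.506
dist 265.4 inc [ 0.0017  0.66   -0.0675] [-0.0001  0.0001 -0.0024] rows 7.0
```

>>> carry_out:
  increments:
    - [[0.002, 0.66, -0.1, 0, 0, 0], [0.002, 0.66, -0.1, 0, 0, 0], [0.002, 0.66, -0.1, 0, 0, 0], [0.002, 0.66, -0.1, 0, 0, 0], [0.002, 0.66, -0.1, 0, 0, 0]]

```text
clock: 6.75
eef_pos: [445.8, -7.9, 332.8]
tcp_rot: [3.142, 0.001, 3.064]
contact_force: [1.6, 0.3, -5.1]
opening: 0.511
```

```bash
python3 - <<'E'
from h import *
plan([455,49,332],3.06)
E
```

```text
clock 6.75 pos [445.8  -7.9 332.8] rpy [3.142e+00 1.000e-03 3.064e+00] F [ 1.61  0.35 -5.08] open 0.511
dist 57.6 inc [-0.0121  0.1436  0.002 ] [0.     0.0007 0.0043] rows 2.0
```

>>> carry_out:
  increments:
    - [[-0.012, 0.08, 0, 0, 0, 0.004], [-0.012, 0.13, 0, 0, 0, 0.004], [-0.012, 0.144, 0, 0, 0, 0.004], [-0.012, 0.144, 0, 0, 0, 0.004], [-0.012, 0.144, 0, 0, 0, 0.004]]

```text
clock: 7.17
eef_pos: [455.5, 47.0, 331.7]
tcp_rot: [-3.141, -0.0, 3.062]
contact_force: [-0.4, -0.9, -3.7]
opening: 0.507
```

```bash
python3 - <<'E'
from h import *
d=optics.grab_frame("wrist"); save(d,"whook"); np.savez("pics/whook.npz",**{k:np.array(v) for k,v in d.items()})
s=sense(); print(s["eef_pos"],s["tcp_rot"],s["contact_force"])
for t in ("outer_dip","hook_tip","inner_dip","second_weight_center","second_weight_eye"):
    print(t,[(np.round(q["point"],1),round(q["confidence"],2),np.round(w2px(d,q["point"]))) for q in nets.tip_of(t,"wrist")])
s=sense(); print(s["eef_pos"],s["tcp_rot"],s["contact_force"])
E
```

```text
[455.55584599  46.56145729 331.67378762] [-3.14094829e+00 -2.71875687e-04  3.06081038e+00] [ 0.06762106  0.34240103 -4.19124809]
outer_dip [(array([467.7,  47.3, 217. ]), 0.82, array([283., 231.])), (array([492.8,  44.3, 187.1]), 0.36, array([282., 246.]))]
hook_tip [(array([455. ,  44.2, 232.5]), 0.69, array([277., 223.]))]
inner_dip []
second_weight_center [(array([ 543. , -308.3,   40.3]), 0.71, array([ 25., 254.])), (array([ 601.2, -231.2,    2.4]), 0.67, array([105., 274.])), (array([455.3,  44.1, 333.5]), 0.61, array([274., 309.]))]
second_weight_eye [(array([ 537.4, -306.8,   70.3]), 0.9, array([  7., 260.])), (array([460.5,  46.6, 366.5]), 0.74, array([281., 382.]))]
[455.94720963  46.56773379 331.58747395] [-3.14144017e+00 -6.78014889e-05  3.05949913e+00] [-0.21583117  0.27122342 -3.95952362]
```

View pics/whook.png

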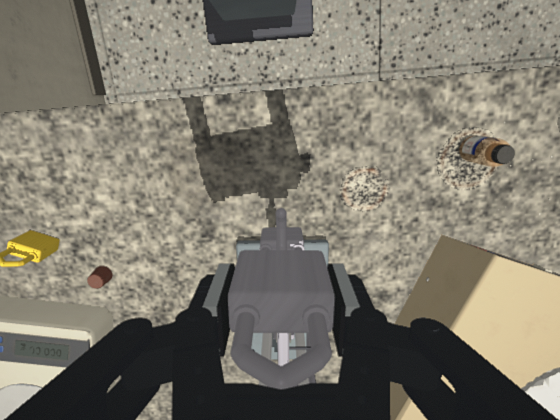

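>>> carry_out:
  increments:
    - [[-0.05, 0.005, 0, 0, 0, 0], [-0.1, 0.005, 0, 0, 0, 0], [-0.1, 0.005, 0, 0, 0, 0], [-0.1, 0.005, 0, 0, 0, 0], [-0.1, 0.005, 0, 0, 0, 0]]

```text
clock: 7.88
eef_pos: [495.5, 45.8, 331.2]
tcp_rot: [-3.141, -0.001, 3.06]
contact_force: [-0.5, -0.5, -3.7]
opening: 0.501
```

```bash
python3 - <<'E'
from h import *
d=optics.grab_frame("wrist"); save(d,"whook2"); np.savez("pics/whook2.npz",**{k:np.array(v) for k,v in d.items()})
s=sense(); print(s["eef_pos"],s["tcp_rot"],s["contact_force"])
for t in ("outer_dip","hook_tip","inner_dip"):
    print(t,[(np.round(q["point"],1),round(q["confidence"],2),np.round(w2px(d,q["point"]))) for q in nets.tip_of(t,"wrist")])
cv2.imwrite("pics/whook2c.png",cv2.resize(d["img"][130:280,190:370,::-1],None,fx=4,fy=4,interpolation=cv2.INTER_CUBIC))
X,uv,c=cloud(d,200,120,360,300)
m=(X[:,2]>195)&(X[:,2]<250); P=X[m]; u=uv[m]
for v in range(u[:,1].min(),u[:,1].max()+1):
    q=P[u[:,1]==v]; uu=u[u[:,1]==v][:,0]
    if len(q): print(v,uu.min(),uu.max(),"x %.1f y %.1f..%.1f z %.1f..%.1f"%(q[:,0].mean(),q[:,1].min(),q[:,1].max(),q[:,2].min(),q[:,2].max()))
E
```

```text
[495.31304233  45.94494659 331.29692382] [-3.14146131e+00 -1.09174469e-03  3.06046502e+00] [ 0.59101975  0.52201327 -4.33062401]
outer_dip [(array([465.2,  50.9, 215.7]), 0.6, array([285., 175.])), (array([640.2,  35.2,   3.1]), 0.31, array([282., 262.]))]
hook_tip [(array([451.5,  49.4, 232.2]), 0.95, array([281., 160.]))]
inner_dip [(array([500.9,  44.7, 217.7]), 0.62, array([280., 224.])), (array([500.5,  48.2, 367.5]), 0.28, array([290., 385.]))]
151 276 278 x 446.0 y 46.3..47.7 z 225.4..227.1
152 274 280 x 446.5 y 44.9..49.0 z 225.5..228.3
153 273 281 x 447.1 y 44.2..49.6 z 225.0..229.1
154 273 282 x 447.6 y 44.2..50.2 z 227.8..229.5
155 272 282 x 448.2 y 43.4..50.1 z 226.2..230.5
156 272 283 x 449.0 y 43.4..50.7 z 226.2..230.1
157 272 283 x 449.6 y 43.4..50.7 z 227.3..230.7
158 272 283 x 450.2 y 43.3..50.6 z 226.9..231.1
159 272 283 x 450.9 y 43.2..50.6 z 225.5..230.7
160 272 283 x 451.8 y 43.1..50.5 z 222.3..229.9
161 272 283 x 452.6 y 42.8..50.4 z 219.9..230.3
162 272 283 x 453.5 y 42.8..50.4 z 219.6..229.4
163 272 283 x 454.6 y 42.6..50.3 z 217.9..227.3
164 273 283 x 455.6 y
[... 3406 characters left out ...]
 y 39.3..46.7 z 218.0..221.8
236 274 284 x 509.5 y 39.2..46.7 z 218.1..223.0
237 274 284 x 510.3 y 39.1..46.7 z 217.5..221.9
238 274 284 x 511.2 y 39.0..46.6 z 218.1..221.5
239 274 284 x 512.1 y 39.0..46.5 z 217.9..221.5
240 274 284 x 512.9 y 38.9..46.4 z 217.9..221.8
241 274 284 x 513.8 y 38.8..46.4 z 217.6..221.2
242 274 284 x 514.5 y 38.8..46.3 z 218.2..222.2
243 274 285 x 515.8 y 38.7..46.8 z 211.1..221.3
244 272 287 x 517.0 y 36.8..48.4 z 213.3..221.5
245 271 288 x 517.9 y 36.0..49.1 z 214.1..222.3
246 270 289 x 518.6 y 35.3..49.8 z 216.2..221.8
247 270 289 x 519.1 y 35.4..49.8 z 217.4..222.1
248 269 289 x 519.7 y 34.4..49.7 z 216.8..220.7
249 269 289 x 519.9 y 34.4..49.7 z 217.9..222.3
```

View pics/whook2c.png

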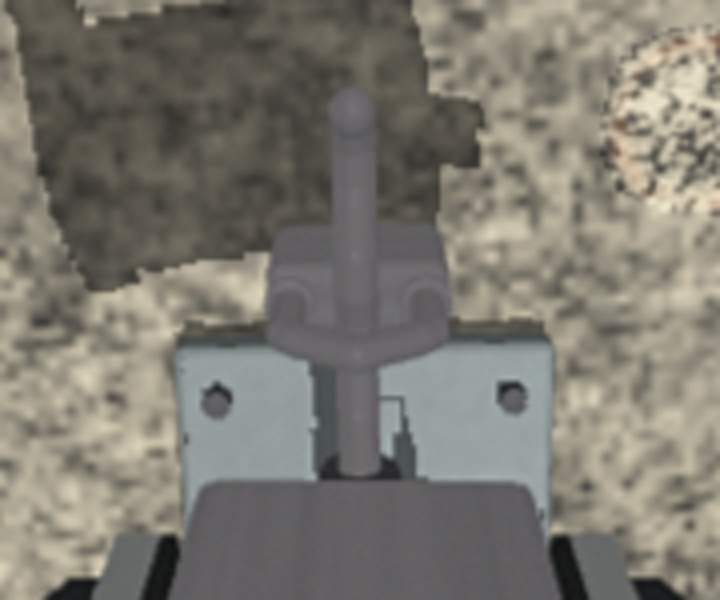

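```bash
python3 - <<'E'
from h import *
d=dict(np.load("pics/whook2.npz")); d={k:(v if v.ndim else float(v)) for k,v in d.items()}
cv2.imwrite("pics/wbail.png",cv2.resize(d["img"][240:420,180:390,::-1],None,fx=3.5,fy=3.5,interpolation=cv2.INTER_CUBIC))
X,uv,c=cloud(d,228,240,338,400)
col=c.astype(int); m=(X[:,2]>270)&(col[:,0]>70)&(col[:,0]<150)&(abs(col[:,0]-col[:,2])<30)
P=X[m]-np.array([495.4,45.9,331.3]); u=uv[m]
for v in range(u[:,1].min(),u[:,1].max()+1,4):
    k=u[:,1]==v; q=P[k]; uu=u[k][:,0]
    print(v,uu.min(),uu.max(),len(uu),"x %.1f y %.1f..%.1f z %.1f..%.1f"%(np.median(q[:,0]),q[:,1].min(),q[:,1].max(),q[:,2].min(),q[:,2].max()))
E
```

```text
250 242 318 77 x -9.1 y -19.6..19.3 z -37.8..-34.6
254 239 322 83 x -8.8 y -20.6..21.0 z -33.0..-30.1
258 237 324 87 x -8.8 y -21.6..21.8 z -32.4..-25.6
262 236 325 88 x -8.6 y -21.5..21.7 z -27.4..-21.1
266 228 337 98 x -8.9 y -22.7..25.7 z -22.6..-13.4
270 236 337 95 x -8.9 y -19.9..24.9 z -16.7..-9.4
274 234 337 97 x -8.8 y -20.3..24.4 z -13.7..-6.2
278 232 337 99 x -8.8 y -20.8..23.8 z -9.8..-2.8
282 231 330 98 x -8.9 y -20.7..21.2 z -6.0..-2.7
286 230 331 102 x -8.9 y -20.7..21.2 z -2.8..0.2
290 229 332 104 x -8.7 y -20.9..21.2 z -0.6..2.8
294 228 333 105 x -8.0 y -20.9..21.3 z 2.2..4.6
298 228 334 106 x -6.5 y -20.9..21.6 z 2.4..5.4
302 228 333 106 x -4.8 y -21.1..20.9 z 2.8..5.6
306 228 333 106 x -3.1 y -21.3..21.0 z 2.9..7.2
310 229 333 104 x -1.6 y -21.2..21.1 z 2.0..8.1
314 229 333 105 x -0.0 y -21.6..20.9 z 2.6..9.4
318 229 332 104 x 1.6 y -21.8..20.4 z 2.8..12.4
322 229 332 104 x 3.7 y -22.0..20.4 z 2.7..14.6
326 229 332 104 x 5.6 y -22.2..20.3 z 2.8..17.1
330 231 330 100 x 7.8 y -21.4..19.4 z 3.1..19.1
334 234 333 39 x -1.2 y -17.0..20.2 z 6.3..20.9
338 233 334 39 x -1.2 y -17.4..20.2 z 9.1..23.1
342 232 335 41 x -1.2 y -17.1..20.3 z 10.5..25.3
346 231 336 41 x -1.7 y -17.6..20.3 z 13.2..27.4
350 230 330 45 x -2.0 y -17.7..16.5 z 25.6..29.8
354 230 337 61 x -1.5 y -17.4..20.3 z 15.4..31.4
358 232 329 71 x -1.8 y -16.8..15.9 z 27.9..33.3
362 235 326 79 x -1.7 y -15.5..14.7 z 29.3..35.0
366 238 323 86 x -1.5 y -14.4..13.5 z 31.2..36.4
370 242 319 78 x -1.1 y -13.1..12.0 z 31.8..38.1
374 249 312 64 x -0.7 y -10.8..9.6 z 33.3..39.0
378 255 305 51 x -0.2 y -8.6..7.2 z 34.9..40.6
382 264 299 35 x 0.2 y -5.6..5.3 z 37.2..40.6
386 263 294 31 x 0.7 y -4.5..4.1 z 38.0..51.5
```

View pics/wbail.png

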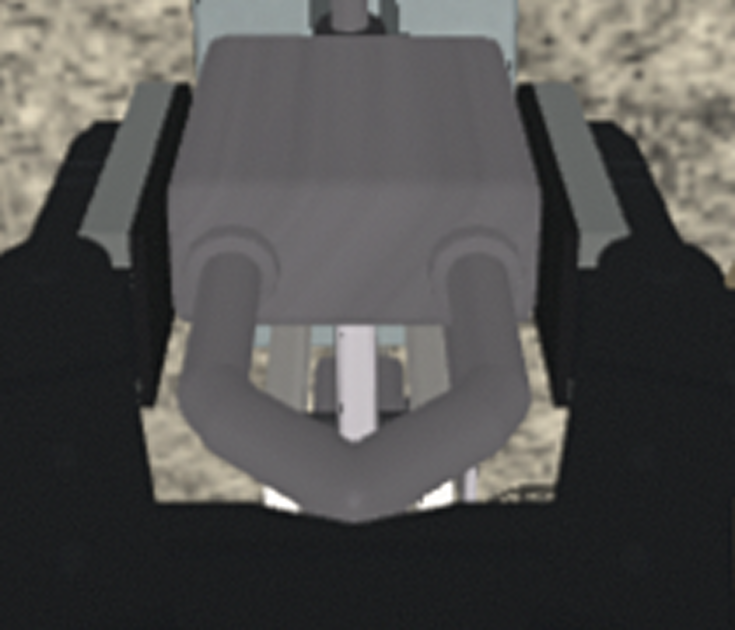

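Wrist camera at (278,155–190): tip ≈ (450,47,231), dip bottom ≈ (466,46.0,218.5), lever yaw ≈ −0.068. The tip is 16 mm further out and 12 mm higher than the dip, matching the description. In the same picture the eye sits at TCP + (0.7, −0.3, 32.4). Now I back out and go down.

```bash
python3 - <<'E'
from h import *
plan([400,50.8,331],3.074); plan([400,50.8,201.5],3.074)
E
```

```text
clock 8.0833 pos [495.5  46.1 331.6] rpy [-3.142 -0.     3.061] F [ 0.02  0.56 -4.39] open 0.502
dist 95.6 inc [ 0.2389 -0.0076  0.0016] [-0.     -0.0001 -0.0125] rows 3.0
clock 8.0833 pos [495.5  46.1 331.6] rpy [-3.142 -0.     3.061] F [ 0.02  0.56 -4.39] open 0.502
dist 161.5 inc [ 0.2389 -0.0076  0.3253] [-0.     -0.0001 -0.0125] rows 4.0
```

>>> carry_out:
  increments:
    - [[0.1, -0.003, 0, 0, 0, -0.0125], [0.2, -0.007, 0, 0, 0, -0.0125], [0.239, -0.0076, 0, 0, 0, -0.0125], [0.239, -0.0076, 0.08, 0, 0, -0.0125], [0.239, -0.0076, 0.16, 0, 0, -0.0125]]

```text
clock: 8.5
eef_pos: [400.8, 51.2, 268.9]
tcp_rot: [3.14, 0.006, 3.075]
contact_force: [-0.1, 0.2, -4.8]
opening: 0.504
```

```bash
python3 - <<'E'
from h import *
plan([400,50.8,201.5],3.074)
E
```

```text
clock 8.5 pos [400.8  51.2 268.9] rpy [3.14  0.006 3.075] F [-0.09  0.16 -4.76] open 0.504
dist 67.4 inc [ 0.0029 -0.0012  0.1684] [0.0011 0.0059 0.0005] rows 2.0
```

>>> carry_out:
  increments:
    - [[0.001, -0.001, 0.06, 0, 0, 0], [0.001, -0.001, 0.12, 0, 0, 0], [0.001, -0.001, 0.165, 0, 0, 0], [0.001, -0.001, 0.165, 0, 0, 0], [0.001, -0.001, 0.165, 0, 0, 0]]

```text
clock: 8.92
eef_pos: [399.5, 50.5, 201.5]
tcp_rot: [-3.141, -0.002, 3.074]
contact_force: [0.4, 0.7, -4.2]
opening: 0.505
```

>>> carry_out:
  increments:
    - [[0, 0, 0, 0, 0, 0], [0, 0, 0, 0, 0, 0]]

```text
clock: 9.08
eef_pos: [401.1, 50.6, 203.0]
tcp_rot: [3.141, 0.003, 3.074]
contact_force: [0.5, 0.2, -4.2]
opening: 0.505
```

```bash
python3 - <<'E'
from h import *
d=optics.grab_frame("wrist"); save(d,"wpre"); np.savez("pics/wpre.npz",**{k:np.array(v) for k,v in d.items()})
d=optics.grab_frame("side"); cv2.imwrite("pics/spre.png",cv2.resize(d["img"][160:280,180:320,::-1],None,fx=5,fy=5,interpolation=cv2.INTER_CUBIC))
for i in range(3):
    s=sense(); print(s["eef_pos"],s["tcp_rot"],s["contact_force"]); optics.grab_frame("top")
plan([400,50.8,201.5],3.074)
E
```

```text
[400.84502908  50.60412283 202.75257672] [3.14116129e+00 2.24755717e-03 3.07400663e+00] [-0.7967145  -0.48479754 -4.58564737]
[400.70253312  50.59067825 202.56301907] [3.14125101e+00 1.93171047e-03 3.07405239e+00] [-0.60998346  0.65058386 -4.71138987]
[400.55738765  50.5656677  202.36243279] [3.14127568e+00 1.57355974e-03 3.07397153e+00] [ 4.23812397e-01  3.08258891e-03 -4.94655999e+00]
clock 9.3333 pos [400.4  50.5 202.1] rpy [3.141e+00 1.000e-03 3.074e+00] F [ 0.2  -0.97 -3.5 ] open 0.501
dist 0.8 inc [0.001  0.0006 0.0016] [0.0002 0.001  0.0001] rows 1.0
```

View pics/wpre.png

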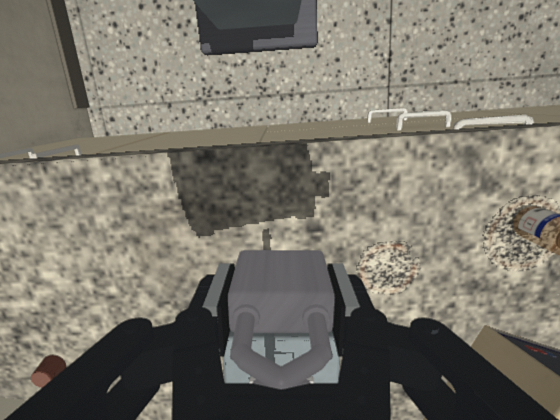

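View pics/spre.png

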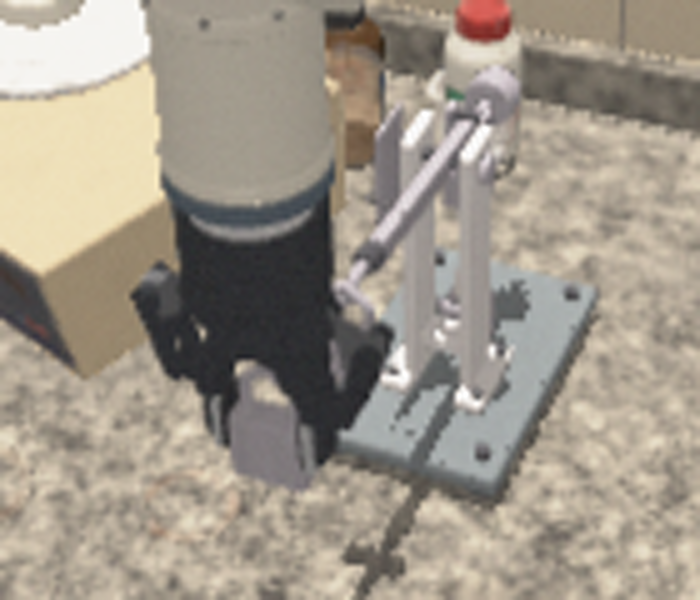

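```bash
python3 - <<'E'
from h import *
plan([438,47.9,201.5],3.074)
plan([465.3,46.3,201.5],3.074)
E
```

```text
clock 9.3333 pos [400.4  50.5 202.1] rpy [3.141e+00 1.000e-03 3.074e+00] F [ 0.2  -0.97 -3.5 ] open 0.501
dist 37.7 inc [-0.0943 -0.0003  0.0017] [0.0002 0.001  0.0001] rows 1.0
clock 9.3333 pos [400.4  50.5 202.1] rpy [3.141e+00 1.000e-03 3.074e+00] F [ 0.2  -0.97 -3.5 ] open 0.501
dist 65.1 inc [-0.1627  0.0004  0.0018] [0.0002 0.001  0.0001] rows 2.0
```

>>> carry_out:
  increments:
    - [[-0.01, 0, 0.001, 0, 0, 0], [-0.025, 0, 0.001, 0, 0, 0], [-0.045, 0, 0.001, 0, 0, 0], [-0.06, 0, 0.001, 0, 0, 0], [-0.068, 0, 0.001, 0, 0, 0]]

```text
clock: 9.75
eef_pos: [428.7, 48.6, 201.3]
tcp_rot: [3.141, 0.001, 3.074]
contact_force: [0.5, 0.4, -3.9]
opening: 0.506
```

>>> carry_out:
  increments:
    - [[-0.006, 0, 0, 0, 0, 0], [-0.01, 0, 0, 0, 0, 0], [-0.012, 0, 0, 0, 0, 0], [-0.012, 0, 0, 0, 0, 0], [-0.012, 0, 0, 0, 0, 0]]

```text
clock: 10.17
eef_pos: [431.8, 48.3, 201.1]
tcp_rot: [-3.142, -0.0, 3.074]
contact_force: [0.8, -0.4, -2.8]
opening: 0.503
```

```bash
python3 - <<'E'
from h import *
plan([465.3,46.3,201.5],3.074)
d=optics.grab_frame("wrist"); save(d,"wtip"); np.savez("pics/wtip.npz",**{k:np.array(v) for k,v in d.items()})
cv2.imwrite("pics/wtipc.png",cv2.resize(d["img"][230:400,190:370,::-1],None,fx=4,fy=3.5,interpolation=cv2.INTER_CUBIC))
d=optics.grab_frame("side"); cv2.imwrite("pics/stip.png",cv2.resize(d["img"][180:270,190:310,::-1],None,fx=6,fy=6,interpolation=cv2.INTER_CUBIC))
plan([465.3,46.3,201.5],3.074)
E
```

```text
clock 10.1667 pos [431.8  48.3 201.1] rpy [-3.142 -0.     3.074] F [ 0.84 -0.41 -2.76] open 0.503
dist 33.6 inc [-0.0839  0.0006 -0.001 ] [-0.0001 -0.0003  0.    ] rows 1.0
clock 10.2667 pos [431.7  48.4 201.1] rpy [-3.142 -0.     3.074] F [ 0.4  -0.34 -5.05] open 0.505
dist 33.6 inc [-0.084   0.0005 -0.0009] [-0.     -0.0002  0.0001] rows 1.0
```

View pics/wtipc.png

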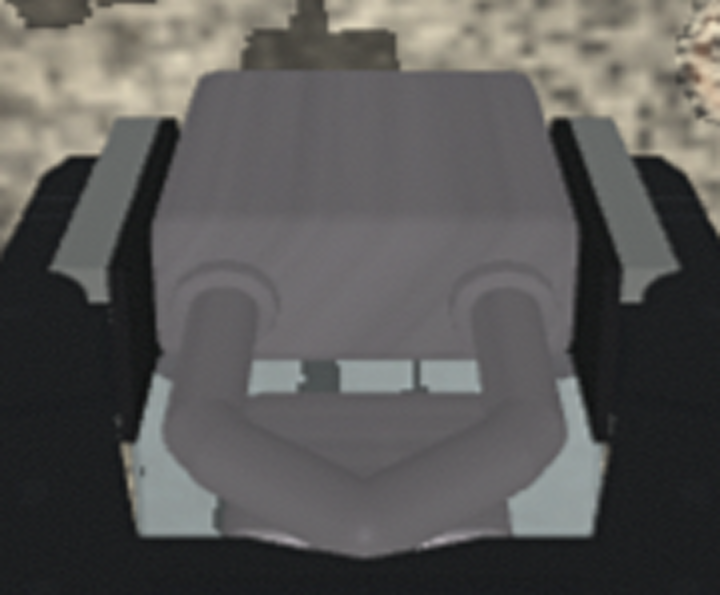

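View pics/stip.png

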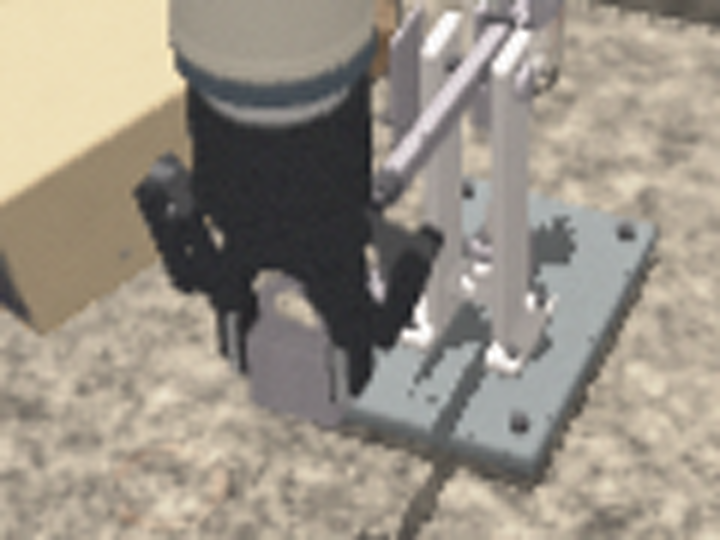

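>>> carry_out:
  increments:
    - [[-0.005, 0, 0, 0, 0, 0], [-0.012, 0, 0, 0, 0, 0], [-0.02, 0, 0, 0, 0, 0], [-0.026, 0, 0, 0, 0, 0], [-0.03, 0, 0, 0, 0, 0]]

```text
clock: 10.68
eef_pos: [444.5, 47.5, 201.2]
tcp_rot: [3.142, 0.0, 3.074]
contact_force: [-0.9, 0.3, -4.3]
opening: 0.505
```

```bash
python3 - <<'E'
from h import *
d=optics.grab_frame("wrist"); save(d,"wtip2")
cv2.imwrite("pics/wtip2c.png",cv2.resize(d["img"][230:400,190:370,::-1],None,fx=4,fy=3.5,interpolation=cv2.INTER_CUBIC))
plan([465.3,46.3,201.5],3.074); print(sense()["wrist_torque"])
E
```

```text
clock 10.7333 pos [444.7  47.5 201.2] rpy [3.142 0.    3.074] F [ 0.1   0.24 -3.48] open 0.503
dist 20.7 inc [-0.0517  0.0004 -0.0007] [ 0.      0.0004 -0.    ] rows 1.0
[ 0.00304432 -0.08393079 -0.04918081]
```

View pics/wtip2c.png

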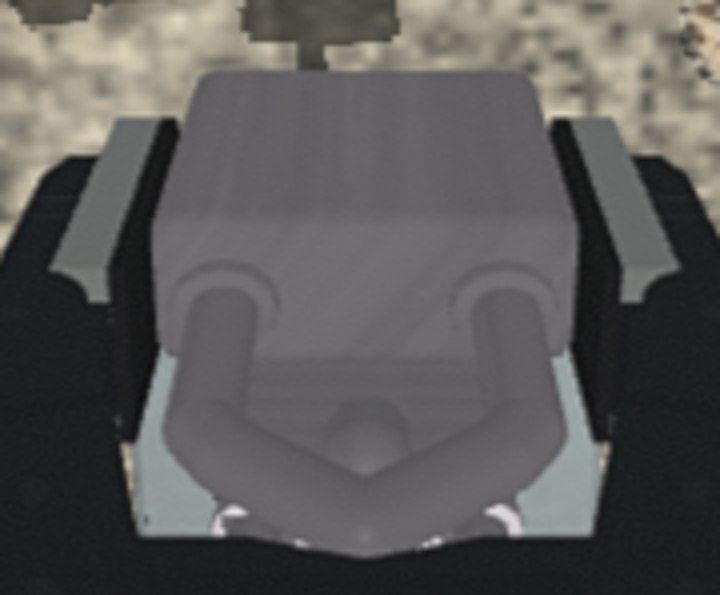

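The tip shows through the bail, centred (crop 366 against the apex at 365). Continuing inward.

>>> carry_out:
  increments:
    - [[-0.004, 0, 0, 0, 0, 0], [-0.009, 0, 0, 0, 0, 0], [-0.015, 0, 0, 0, 0, 0], [-0.021, 0, 0, 0, 0, 0], [-0.026, 0, 0, 0, 0, 0]]

```text
clock: 11.15
eef_pos: [454.6, 46.8, 201.2]
tcp_rot: [3.142, 0.0, 3.074]
contact_force: [0.2, -0.5, -3.5]
opening: 0.504
```

>>> carry_out:
  increments:
    - [[-0.006, 0, 0, 0, 0, 0], [-0.012, 0, 0, 0, 0, 0], [-0.018, 0, 0, 0, 0, 0], [-0.023, 0, 0, 0, 0, 0], [-0.025, 0, 0, 0, 0, 0]]

```text
clock: 11.57
eef_pos: [464.7, 46.1, 201.2]
tcp_rot: [3.142, 0.0, 3.074]
contact_force: [-0.3, -0.5, -4.7]
opening: 0.504
```

```bash
python3 - <<'E'
from h import *
d=optics.grab_frame("wrist"); save(d,"wtip3"); np.savez("pics/wtip3.npz",**{k:np.array(v) for k,v in d.items()})
cv2.imwrite("pics/wtip3c.png",cv2.resize(d["img"][230:400,190:370,::-1],None,fx=4,fy=3.5,interpolation=cv2.INTER_CUBIC))
plan([465.3,46.3,201.5],3.074); print(sense()["wrist_torque"])
p=sense()["eef_pos"]
X,uv,c=cloud(d,270,300,292,400); 
for v in range(315,386,3):
    k=uv[:,1]==v; print(v,np.median(X[k]-p,axis=0).round(1))
E
```

```text
clock 11.6167 pos [464.7  46.2 201.2] rpy [3.142 0.    3.074] F [ 0.52 -0.21 -3.56] open 0.51
dist 0.7 inc [-0.0015  0.0004 -0.0008] [0.     0.0002 0.    ] rows 1.0
[ 0.00409638  0.00187349 -0.01106489]
315 [-15.4   0.8  27.7]
318 [-14.6   0.7  28.1]
321 [-13.1   0.7  27.8]
324 [-3.8 -0.  16.9]
327 [-2.2 -0.1 16.4]
330 [-0.4 -0.2 15.9]
333 [ 0.7 -0.3 16.1]
336 [ 2.2 -0.4 16.1]
339 [ 3.3 -0.5 16.2]
342 [ 4.5 -0.6 16.5]
345 [ 5.5 -0.6 16.9]
348 [ 6.5 -0.7 17.5]
351 [ 7.2 -0.7 18. ]
354 [ 7.7 -1.  19. ]
357 [ 8.6 -0.8 19.5]
360 [ 9.8 -0.9 19.7]
363 [-1.7 -1.  33.9]
366 [-2.4 -0.1 35.7]
369 [-2.4 -0.1 36.9]
372 [-2.  -0.1 37.8]
375 [-2.1 -0.1 39. ]
378 [-1.1  0.  39.3]
381 [-0.6 -0.2 39.8]
384 [ 0.  -0.3 40.4]
```

View pics/wtip3c.png

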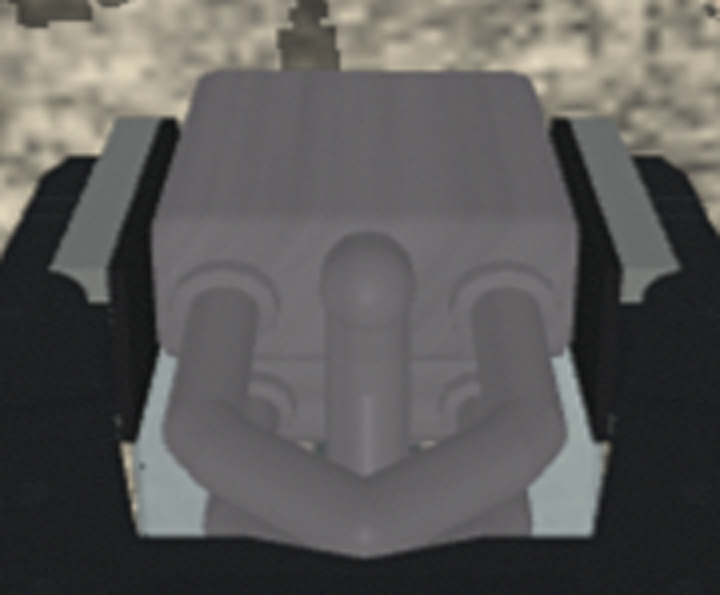

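>>> carry_out:
  increments:
    - [[-0.001, 0, 0.003, 0, 0, 0], [-0.001, 0, 0.009, 0, 0, 0], [-0.001, 0, 0.016, 0, 0, 0], [-0.001, 0, 0.022, 0, 0, 0], [-0.001, 0, 0.025, 0, 0, 0]]

```text
clock: 12.03
eef_pos: [464.4, 46.1, 190.6]
tcp_rot: [-3.141, -0.001, 3.074]
contact_force: [-0.8, -0.0, -4.6]
opening: 0.503
```

```bash
cat > st.py <<'E'
from h import *
import sys
d=optics.grab_frame("wrist"); n=sys.argv[1]
cv2.imwrite("pics/%s.png"%n,cv2.resize(d["img"][230:400,190:370,::-1],None,fx=4,fy=3.5,interpolation=cv2.INTER_CUBIC))
s=sense(); p=s["eef_pos"]; print(s["clock"],p.round(1),s["tcp_rot"].round(4),s["contact_force"].round(2),s["wrist_torque"].round(3))
X,uv,c=cloud(d,277,300,287,400); 
print([(v,(X[uv[:,1]==v].mean(0)-p).round(1).tolist()) for v in range(300,392,6)])
E
python3 st.py l1
```

```text
12.0833 [464.3  46.1 190.6] [-3.1414e+00 -9.0000e-04  3.0740e+00] [ 0.65 -0.67 -4.74] [ 0.007  0.037 -0.005]
[(300, [-6.0, 0.5, 4.8]), (306, [-2.8, 0.3, 4.3]), (312, [-0.3, 0.1, 4.7]), (318, [-17.0, 1.2, 31.7]), (324, [-18.1, 1.3, 36.2]), (330, [-17.3, 1.1, 37.9]), (336, [-16.0, 1.2, 38.9]), (342, [-14.3, 1.0, 39.4]), (348, [-2.5, 0.3, 28.0]), (354, [0.6, 0.1, 27.3]), (360, [3.0, -0.1, 27.4]), (366, [-2.1, 0.2, 35.6]), (372, [-2.1, 0.2, 38.1]), (378, [-1.6, 0.2, 39.9]), (384, [-0.3, 0.1, 40.8]), (390, [-10.2, 0.8, 52.5])]
```

View pics/l1.png

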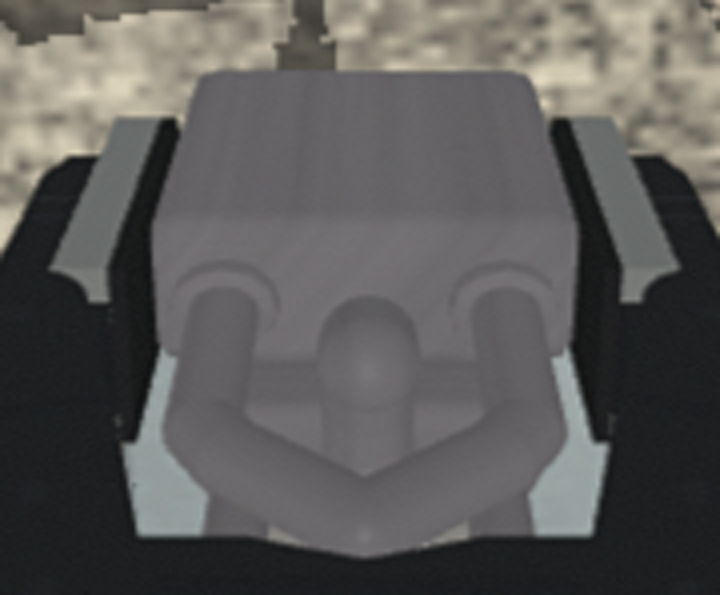

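>>> carry_out:
  increments:
    - [[0, 0, 0.0015, 0, 0, 0], [0, 0, 0.003, 0, 0, 0], [0, 0, 0.0045, 0, 0, 0], [0, 0, 0.006, 0, 0, 0], [0, 0, 0.0075, 0, 0, 0]]

```text
clock: 12.5
eef_pos: [464.8, 46.2, 188.2]
tcp_rot: [3.142, 0.0, 3.074]
contact_force: [-0.7, -0.9, -4.1]
opening: 0.506
```

>>> carry_out:
  increments:
    - [[0, 0, 0.001, 0, 0, 0], [0, 0, 0.002, 0, 0, 0], [0, 0, 0.003, 0, 0, 0], [0, 0, 0.004, 0, 0, 0], [0, 0, 0.005, 0, 0, 0]]

```text
clock: 12.92
eef_pos: [464.7, 46.1, 186.2]
tcp_rot: [3.142, 0.0, 3.074]
contact_force: [-0.1, 0.2, -4.1]
opening: 0.505
```

>>> carry_out:
  increments:
    - [[0, 0, 0.001, 0, 0, 0], [0, 0, 0.002, 0, 0, 0], [0, 0, 0.003, 0, 0, 0], [0, 0, 0.004, 0, 0, 0], [0, 0, 0.005, 0, 0, 0]]

```text
clock: 13.33
eef_pos: [464.7, 46.1, 184.1]
tcp_rot: [-3.142, -0.0, 3.074]
contact_force: [-0.4, -0.1, -4.1]
opening: 0.51
```

>>> carry_out:
  increments:
    - [[0, 0, 0.001, 0, 0, 0], [0, 0, 0.002, 0, 0, 0], [0, 0, 0.003, 0, 0, 0], [0, 0, 0.004, 0, 0, 0], [0, 0, 0.005, 0, 0, 0]]

```text
clock: 13.75
eef_pos: [464.7, 46.1, 182.1]
tcp_rot: [3.142, -0.0, 3.074]
contact_force: [-0.7, 0.7, -3.2]
opening: 0.503
```

```bash
python3 st.py l2
```

```text
13.8 [464.7  46.2 182.1] [ 3.1416e+00 -1.0000e-04  3.0740e+00] [-0.55 -0.04 -4.06] [0.028 0.015 0.011]
[(300, [-5.8, 0.5, 4.5]), (306, [-3.0, 0.4, 4.5]), (312, [-0.4, 0.1, 4.8]), (318, [2.5, -0.1, 4.7]), (324, [-17.0, 1.2, 34.6]), (330, [-18.7, 1.3, 39.6]), (336, [-18.6, 1.3, 42.0]), (342, [-17.5, 1.2, 43.2]), (348, [-16.0, 1.1, 43.8]), (354, [-13.8, 1.0, 43.6]), (360, [-1.5, 0.2, 32.3]), (366, [-2.0, 0.2, 35.5]), (372, [-2.1, 0.2, 38.0]), (378, [-1.4, 0.1, 39.6]), (384, [-0.1, 0.1, 40.7]), (390, [-10.6, 0.7, 52.8])]
```

View pics/l2.png

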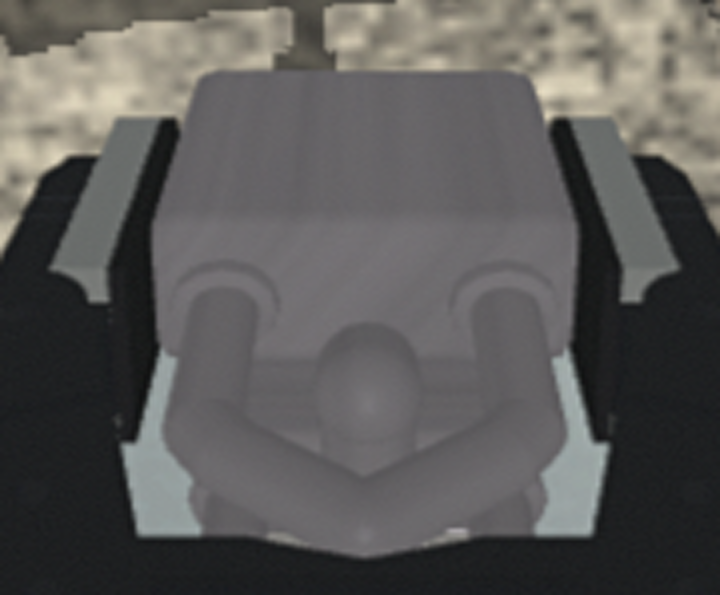

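Contact at about z≈185; the bar now follows the bail. Continuing slowly.

>>> carry_out:
  increments:
    - [[0, 0, 0.0015, 0, 0, 0], [0, 0, 0.003, 0, 0, 0], [0, 0, 0.0045, 0, 0, 0], [0, 0, 0.006, 0, 0, 0], [0, 0, 0.0075, 0, 0, 0]]

```text
clock: 14.22
eef_pos: [464.7, 46.2, 179.1]
tcp_rot: [3.142, -0.0, 3.074]
contact_force: [0.2, 0.1, -3.1]
opening: 0.502
```

>>> carry_out:
  increments:
    - [[0, 0, 0.0015, 0, 0, 0], [0, 0, 0.003, 0, 0, 0], [0, 0, 0.0045, 0, 0, 0], [0, 0, 0.006, 0, 0, 0], [0, 0, 0.0075, 0, 0, 0]]

```text
clock: 14.63
eef_pos: [464.7, 46.1, 176.1]
tcp_rot: [3.142, -0.0, 3.074]
contact_force: [-0.5, 0.1, -2.8]
opening: 0.504
```

>>> carry_out:
  increments:
    - [[0, 0, 0.0015, 0, 0, 0], [0, 0, 0.003, 0, 0, 0], [0, 0, 0.0045, 0, 0, 0], [0, 0, 0.006, 0, 0, 0], [0, 0, 0.0075, 0, 0, 0]]

```text
clock: 15.05
eef_pos: [464.7, 46.1, 173.1]
tcp_rot: [3.142, -0.0, 3.074]
contact_force: [-0.9, 0.9, -2.6]
opening: 0.505
```

>>> carry_out:
  increments:
    - [[0, 0, 0.0015, 0, 0, 0], [0, 0, 0.003, 0, 0, 0], [0, 0, 0.0045, 0, 0, 0], [0, 0, 0.006, 0, 0, 0], [0, 0, 0.0075, 0, 0, 0]]

```text
clock: 15.47
eef_pos: [464.8, 46.1, 170.1]
tcp_rot: [3.142, 0.0, 3.074]
contact_force: [-1.2, -0.2, -1.9]
opening: 0.507
```

```bash
python3 st.py l3
```

```text
15.5167 [464.7  46.1 170. ] [ 3.1416 -0.      3.0741] [-0.96  1.82 -2.36] [ 0.128  0.113 -0.003]
[(300, [-5.9, 0.5, 4.7]), (306, [-3.1, 0.3, 4.7]), (312, [-0.3, 0.1, 4.7]), (318, [2.5, -0.1, 4.8]), (324, [-19.6, 1.4, 38.1]), (330, [-19.5, 1.4, 40.7]), (336, [-18.5, 1.3, 41.9]), (342, [-17.4, 1.2, 43.0]), (348, [-15.4, 1.1, 43.1]), (354, [-4.1, 0.3, 32.6]), (360, [-1.4, 0.2, 32.3]), (366, [-2.3, 0.2, 35.8]), (372, [-2.2, 0.2, 38.1]), (378, [-1.2, 0.1, 39.5]), (384, [-0.2, 0.1, 40.8]), (390, [-10.5, 0.7, 52.8])]
```

View pics/l3.png

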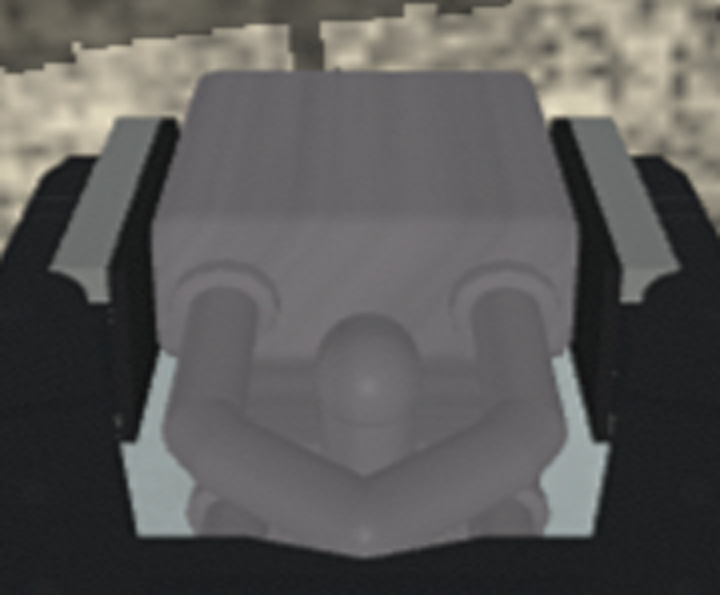

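>>> carry_out:
  increments:
    - [[0, 0, 0.0015, 0, 0, 0], [0, 0, 0.003, 0, 0, 0], [0, 0, 0.0045, 0, 0, 0], [0, 0, 0.006, 0, 0, 0], [0, 0, 0.0075, 0, 0, 0]]

```text
clock: 15.93
eef_pos: [464.8, 46.1, 167.2]
tcp_rot: [3.142, 0.0, 3.074]
contact_force: [-0.3, 0.9, -1.6]
opening: 0.505
```

>>> carry_out:
  increments:
    - [[0, 0, 0.0015, 0, 0, 0], [0, 0, 0.003, 0, 0, 0], [0, 0, 0.0045, 0, 0, 0], [0, 0, 0.006, 0, 0, 0], [0, 0, 0.0075, 0, 0, 0]]

```text
clock: 16.35
eef_pos: [464.9, 46.2, 164.2]
tcp_rot: [3.142, 0.0, 3.074]
contact_force: [0.1, 0.8, -1.1]
opening: 0.503
```

>>> carry_out:
  increments:
    - [[0, 0, 0.0015, 0, 0, 0], [0, 0, 0.003, 0, 0, 0], [0, 0, 0.0045, 0, 0, 0], [0, 0, 0.006, 0, 0, 0], [0, 0, 0.0075, 0, 0, 0]]

```text
clock: 16.77
eef_pos: [464.9, 46.2, 161.2]
tcp_rot: [3.142, 0.0, 3.074]
contact_force: [0.5, 1.3, -1.7]
opening: 0.507
```

>>> carry_out:
  increments:
    - [[0, 0, 0.0015, 0, 0, 0], [0, 0, 0.003, 0, 0, 0], [0, 0, 0.0045, 0, 0, 0], [0, 0, 0.005, 0, 0, 0], [0, 0, 0.005, 0, 0, 0]]

```text
clock: 17.18
eef_pos: [464.9, 46.2, 159.2]
tcp_rot: [3.141, 0.0, 3.074]
contact_force: [0.6, 1.6, -1.1]
opening: 0.508
```

```bash
python3 st.py l4; python3 - <<'E'
from h import *
F=[]
for i in range(8): optics.grab_frame("side"); F.append(sense()["contact_force"])
print(np.mean(F,0),np.std(F,0),sense()["eef_pos"])
E
```

```text
17.2333 [464.9  46.2 159.2] [3.1415e+00 2.0000e-04 3.0740e+00] [ 1.93  1.93 -1.55] [ 0.13  -0.159 -0.008]
[(300, [-5.8, 0.6, 4.5]), (306, [-3.2, 0.3, 4.6]), (312, [-0.4, 0.1, 4.7]), (318, [2.6, -0.1, 4.4]), (324, [-19.9, 1.4, 38.3]), (330, [-19.2, 1.3, 40.1]), (336, [-18.1, 1.4, 41.3]), (342, [-16.4, 1.2, 41.7]), (348, [-14.2, 1.0, 41.5]), (354, [-4.2, 0.4, 32.6]), (360, [-1.5, 0.2, 32.2]), (366, [-2.2, 0.2, 35.6]), (372, [-2.1, 0.2, 37.9]), (378, [-1.5, 0.2, 39.6]), (384, [-0.0, 0.1, 40.4]), (390, [-10.5, 0.7, 52.6])]
[ 1.62658997  1.40751936 -0.54946421] [0.49750646 0.46689917 0.44012237] [464.80386352  46.15844834 159.22855427]
```

View pics/l4.png

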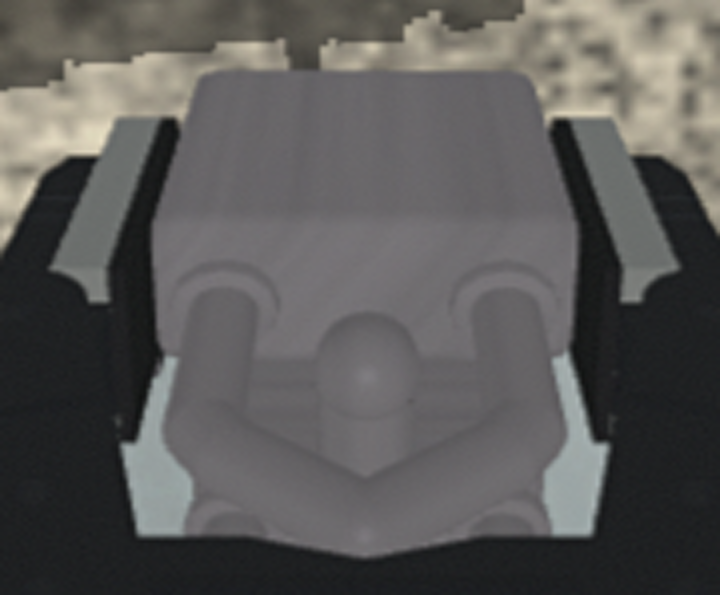

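>>> carry_out:
  increments:
    - [[-0.001, 0.0005, 0.001, 0, 0, 0], [-0.0015, 0.001, 0.002, 0, 0, 0], [-0.002, 0.001, 0.0035, 0, 0, 0], [-0.002, 0.001, 0.005, 0, 0, 0], [-0.002, 0.001, 0.006, 0, 0, 0]]

```text
clock: 18.05
eef_pos: [465.1, 46.3, 156.5]
tcp_rot: [-3.141, -0.001, 3.074]
contact_force: [-1.4, -2.4, 0.2]
opening: 0.505
```

>>> carry_out:
  increments:
    - [[0, 0, 0.001, 0, 0, 0], [0, 0, 0.002, 0, 0, 0], [0, 0, 0.003, 0, 0, 0], [0, 0, 0.003, 0, 0, 0], [0, 0, 0.003, 0, 0, 0]]

```text
clock: 18.47
eef_pos: [465.3, 46.4, 155.5]
tcp_rot: [-3.141, -0.0, 3.074]
contact_force: [-2.1, -1.4, -0.4]
opening: 0.506
```

```bash
cat > av.py <<'E'
from h import *
F=[];T=[]
for i in range(12): optics.grab_frame("side"); F.append(sense()["contact_force"]); T.append(sense()["wrist_torque"])
print(sense()["clock"],np.mean(F,0),np.std(F,0),np.mean(T,0),sense()["eef_pos"])
E
python3 av.py
```

```text
19.0667 [-2.42779448 -1.88826415 -0.68042334] [0.62625513 0.34981066 0.44368957] [-0.23646699  0.27083718 -0.00735245] [465.40398917  46.45023769 155.52679043]
```

>>> carry_out:
  increments:
    - [[0.0005, -0.0003, 0.001, 0, 0, 0], [0.001, -0.0005, 0.002, 0, 0, 0], [0.0012, -0.0006, 0.003, 0, 0, 0], [0.0012, -0.0006, 0.004, 0, 0, 0], [0.0012, -0.0006, 0.005, 0, 0, 0]]

```text
clock: 19.48
eef_pos: [465.5, 46.4, 153.7]
tcp_rot: [3.141, 0.001, 3.074]
contact_force: [0.1, -0.2, -0.6]
opening: 0.505
```

```bash
python3 av.py
```

```text
20.0833 [ 0.4166406  -0.24398746 -0.04536534] [0.59065408 0.48642483 0.58857871] [-0.01317796 -0.0746021   0.00971627] [465.28307885  46.33039176 153.66461598]
```

>>> carry_out:
  increments:
    - [[0, 0, 0.001, 0, 0, 0], [0, 0, 0.002, 0, 0, 0], [0, 0, 0.002, 0, 0, 0], [0, 0, 0.002, 0, 0, 0]]

```text
clock: 20.42
eef_pos: [465.2, 46.3, 152.8]
tcp_rot: [3.141, 0.0, 3.074]
contact_force: [2.0, 0.0, 1.3]
opening: 0.504
```

```bash
python3 av.py; python3 st.py l5
```

```text
21.0167 [2.01596351 0.73471372 0.6018796 ] [0.42836121 0.41367862 0.44101004] [ 0.10752155 -0.23666331  0.01155122] [465.11223     46.29960744 152.80049028]
21.0667 [465.1  46.3 152.8] [3.1416 0.     3.074 ] [ 2.2   2.25 -0.45] [ 0.137 -0.24   0.013]
[(300, [-5.9, 0.5, 4.6]), (306, [-3.2, 0.3, 4.7]), (312, [-0.4, 0.1, 4.8]), (318, [2.7, -0.1, 4.4]), (324, [-19.7, 1.4, 38.1]), (330, [-19.0, 1.3, 39.9]), (336, [-17.9, 1.3, 41.1]), (342, [-16.1, 1.1, 41.4]), (348, [-11.9, 0.9, 38.9]), (354, [-4.0, 0.3, 32.4]), (360, [-1.8, 0.2, 32.6]), (366, [-2.1, 0.2, 35.5]), (372, [-2.2, 0.2, 38.0]), (378, [-1.4, 0.2, 39.6]), (384, [-0.3, 0.1, 40.8]), (390, [-10.1, 0.8, 52.3])]
```

View pics/l5.png

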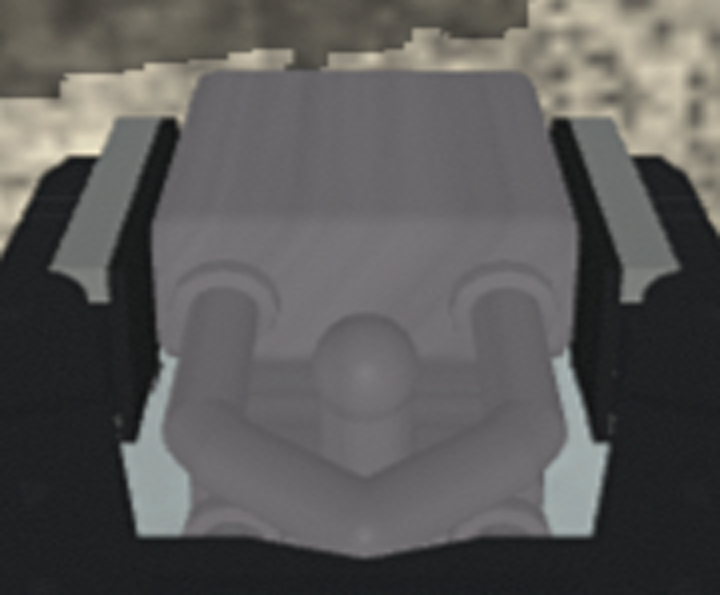

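>>> carry_out:
  increments:
    - [[-0.0005, 0.0002, -0.0005, 0, 0, 0], [-0.001, 0.0003, -0.0008, 0, 0, 0], [-0.001, 0.0003, -0.0008, 0, 0, 0], [-0.001, 0.0003, -0.0008, 0, 0, 0]]

```text
clock: 21.4
eef_pos: [465.1, 46.3, 153.0]
tcp_rot: [-3.141, -0.001, 3.074]
contact_force: [-0.3, 0.4, 0.2]
opening: 0.506
```

```bash
python3 av.py
```

```text
22.0 [-0.62580546  0.31259811 -0.07227218] [0.75455162 0.50705498 0.67193128] [3.43738116e-02 6.58080223e-02 8.76495166e-05] [465.22011639  46.34023805 153.01916993]
```

>>> carry_out:
  increments:
    - [[0, 0, 0, 0, 0, 0], [0, 0, 0, 0, 0, 0], [0, 0, 0, 0, 0, 0]]
  squeeze: 20

```text
clock: 22.25
eef_pos: [465.3, 46.3, 153.0]
tcp_rot: [-3.141, -0.0, 3.074]
contact_force: [-1.7, -0.5, 0.3]
opening: 0.503
```

>>> carry_out:
  increments:
    - [[0, 0, 0, 0, 0, 0], [0, 0, 0, 0, 0, 0], [0, 0, 0, 0, 0, 0]]
  hand: 0.4

```text
clock: 22.5
eef_pos: [465.8, 46.4, 153.2]
tcp_rot: [3.142, 0.001, 3.074]
contact_force: [1.8, 0.5, -0.6]
opening: 0.599
```

```bash
python3 st.py o1;python3 st.py o2
```

```text
22.55 [465.7  46.4 153.2] [3.1415e+00 6.0000e-04 3.0740e+00] [ 0.09 -0.35 -0.67] [ 0.02  -0.003 -0.046]
[(300, [-6.0, 0.5, 4.9]), (306, [-3.6, 0.4, 5.4]), (312, [-0.7, 0.2, 5.3]), (318, [-6.1, 0.3, 16.5]), (324, [-20.4, 1.4, 39.1]), (330, [-19.4, 1.4, 40.4]), (336, [-18.1, 1.3, 41.3]), (342, [-16.7, 1.2, 42.2]), (348, [-9.9, 0.7, 36.6]), (354, [-4.3, 0.4, 32.7]), (360, [-2.1, 0.2, 33.0]), (366, [-2.7, 0.2, 36.1]), (372, [-3.0, 0.3, 38.8]), (378, [-2.1, 0.2, 40.2]), (384, [-0.9, 0.1, 41.4]), (390, [-10.2, 0.7, 52.4])]
22.6 [465.7  46.4 153.2] [3.1416e+00 4.0000e-04 3.0740e+00] [0.13 0.14 0.59] [-0.02   0.03   0.021]
[(300, [-5.9, 0.5, 4.7]), (306, [-3.2, 0.3, 4.8]), (312, [-0.5, 0.2, 5.0]), (318, [-13.4, 1.1, 26.7]), (324, [-20.1, 1.4, 38.7]), (330, [-19.4, 1.4, 40.5]), (336, [-18.2, 1.3, 41.5]), (342, [-16.4, 1.2, 41.8]), (348, [-6.8, 0.5, 33.0]), (354, [-4.1, 0.4, 32.6]), (360, [-1.7, 0.3, 32.5]), (366, [-2.6, 0.3, 36.1]), (372, [-2.4, 0.2, 38.3]), (378, [-1.8, 0.2, 40.0]), (384, [-0.8, 0.1, 41.2]), (390, [-10.3, 0.7, 52.5])]
```

View pics/o2.png

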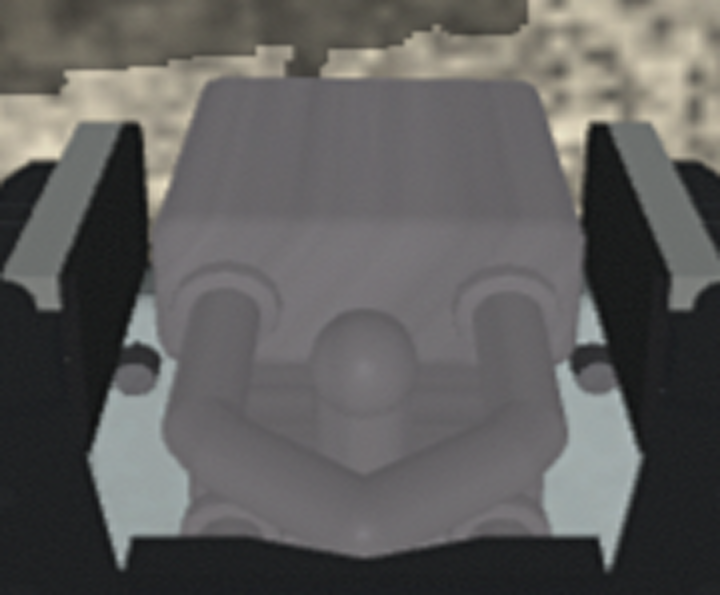

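>>> carry_out:
  increments:
    - [[0, 0, 0, 0, 0, 0], [0, 0, 0, 0, 0, 0], [0, 0, 0, 0, 0, 0], [0, 0, 0, 0, 0, 0], [0, 0, 0, 0, 0, 0]]
  hand: 0

```text
clock: 23.02
eef_pos: [465.5, 46.4, 153.1]
tcp_rot: [-3.142, 0.0, 3.074]
contact_force: [-0.1, -0.0, 0.7]
opening: 1.0
```

>>> carry_out:
  increments:
    - [[0, 0, -0.01, 0, 0, 0], [0, 0, -0.03, 0, 0, 0], [0, 0, -0.06, 0, 0, 0], [0, 0, -0.09, 0, 0, 0], [0, 0, -0.12, 0, 0, 0]]

```text
clock: 23.43
eef_pos: [465.5, 46.4, 202.3]
tcp_rot: [3.142, 0.0, 3.074]
contact_force: [0.2, 0.1, -0.5]
opening: 0.999
```

```bash
python3 - <<'E'
from h import *
d=optics.grab_frame("wrist"); save(d,"up1")
s=sense(); print(s["eef_pos"],s["contact_force"],s["opening"])
E
```

```text
[466.79749918  46.49622685 204.41991299] [1.42333462 0.3349178  1.97728764] 0.9945952082632474
```

View pics/up1.png

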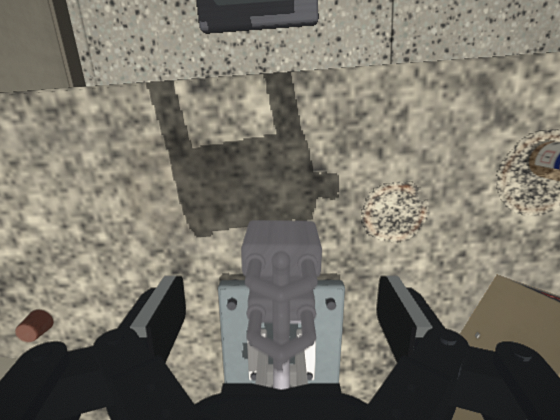

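The second weight hangs at (282,265) and the first behind it at (282,340), both centred on the bar. Backing straight up.

>>> carry_out:
  increments:
    - [[0, 0, -0.06, 0, 0, 0], [0, 0, -0.14, 0, 0, 0], [0, 0, -0.22, 0, 0, 0], [0, 0, -0.3, 0, 0, 0], [0, 0, -0.32, 0, 0, 0]]

```text
clock: 23.9
eef_pos: [467.4, 46.5, 334.4]
tcp_rot: [3.14, 0.007, 3.074]
contact_force: [0.9, -0.8, 0.6]
opening: 1.0
```

>>> carry_out:
  increments:
    - [[0.08, -0.08, 0, 0, 0, 0], [0.16, -0.16, 0, 0, 0, 0], [0.24, -0.24, 0, 0, 0, 0], [0.24, -0.3, 0, 0, 0, 0], [0.24, -0.3, 0, 0, 0, 0]]

```text
clock: 24.32
eef_pos: [359.0, -70.3, 329.1]
tcp_rot: [-3.139, 0.0, 3.071]
contact_force: [0.6, 0.8, 0.5]
opening: 0.999
```

>>> carry_out:
  increments:
    - [[0, 0, 0, 0, 0, 0], [0, 0, 0, 0, 0, 0], [0, 0, 0, 0, 0, 0], [0, 0, 0, 0, 0, 0], [0, 0, 0, 0, 0, 0]]

```text
clock: 24.73
eef_pos: [362.0, -66.1, 328.9]
tcp_rot: [3.141, -0.0, 3.076]
contact_force: [0.2, -0.5, 0.4]
opening: 1.002
```

```bash
python3 - <<'E'
from h import *
a=optics.grab_frame("side")["img"]; 
for i in range(4):
    d=optics.grab_frame("side")
    if i==0:
        for t in ("outer_dip","second_weight_eye","first_weight_eye","inner_dip","second_weight_center"):
            print(t,[(np.round(q["point"],1),round(q["confidence"],2)) for q in nets.tip_of(t,"side")])
    print(np.abs(d["img"][180:280,190:310].astype(int)-a[180:280,190:310]).max())
cv2.imwrite("pics/fin.png",cv2.resize(d["img"][180:280,190:310,::-1],None,fx=6,fy=6,interpolation=cv2.INTER_CUBIC))
t=optics.grab_frame("top"); cv2.imwrite("pics/fint.png",cv2.resize(t["img"][190:290,210:390,::-1],None,fx=4,fy=4,interpolation=cv2.INTER_CUBIC))
s=sense(); print(s["clock"],s["eef_pos"],s["contact_force"])
E
```

```text
outer_dip [(array([466.3,  49.6, 182.6]), 0.57)]
second_weight_eye [(array([ 545.2, -309.3,   69.8]), 0.58), (array([467.6,  46.8, 188.2]), 0.49)]
first_weight_eye [(array([495.5,  43.5, 189.5]), 0.54)]
inner_dip [(array([464.8,  50.7, 182.4]), 0.63), (array([498.5,  44.8, 190.4]), 0.39)]
second_weight_center [(array([462.6,  49.9, 155.4]), 0.59), (array([ 535.3, -307.3,   41.7]), 0.5)]
32
71
75
74
25.2833 [361.54574968 -66.89619172 329.1013507 ] [-0.57664266 -0.11383439  0.11794567]
```

View pics/fin.png

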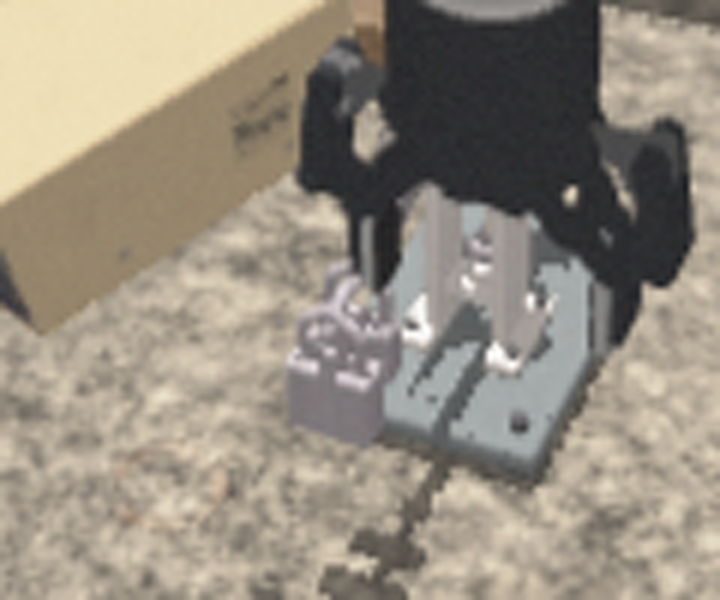

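View pics/fint.png

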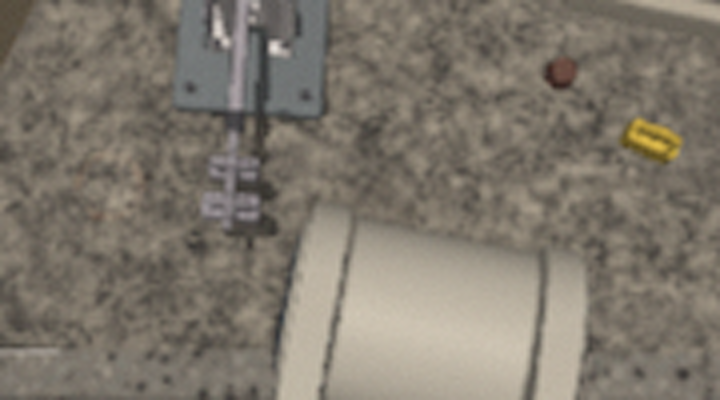

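The side picture shows the larger weight hanging at crop (340,390), clear of the arm. The top picture shows both weights on the bar, at crop (232,168) and (230,207), about 30 mm apart. Nothing else has moved. Handing in.

```bash
python3 -c "
from rig import r
print(r.sign_off())"
```

```text
the job is handed in; nothing more can be done
None
```

The larger grey weight now hangs by its bail in the outer dip, the first weight is still in its own dip, and the job is handed in at about 25 s. No verdict was reported.

**Hanging it:** I took the bail over the hook tip from outside. I then lowered it at about 5–7 mm/s, with one faster free drop of about 10 mm before contact. The hook sank about 32 mm. I let go once the average vertical force on the gripper was about 0 N, compared with about 4.2 N while it was carrying the weight.

**Last checks:**
- **At release:** the weight moved by about half a millimetre, so I saw no jump. I never measured hook speed directly.
- **After backing off:** the wrist and top pictures show both bails centred on the bar, about 30 mm apart. The stopper and the yellow look-alike had not moved, and nothing was touching the arm (force about 0 N). I did not re-check the dropper bottle, timer and marker at the end, though the arm stayed away from them.

**Disagreements:**
- **Sideways force:** near the end of the lowering, up to about 2.4 N built up and changed sign as I corrected it. I brought it down to about 0.7 N before letting go.
- **Position finder:** with low confidence it placed one "eye" on the yellow weight and one "inner dip" guess at the outer dip. I set both aside because the pictures and depth readings disagreed with them.
- **Final stillness check:** comparing side frames for stillness gave pixel differences of 32 to 75. The crop also contained the gripper, which was still settling, so it shows nothing about whether the weight was at rest.

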